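Swing a sample carrier onto its stop and clamp it on an X-ray analyser stage

ROBOT

A 6-joint arm with a two-finger parallel gripper is mounted at the origin on the work surface. World frame = base frame: x ahead of the robot, y to its left, z up, the work surface at z = 0. Lengths are in mm, angles in rad, forces in N, time in s.
With the tool pointing down it reaches from about 275 to 750 mm from the base axis. Payload 10.2 kg.
Tool frame: the origin (TCP) lies between the finger pads; the fingertips stand ctrl.tips_ahead ahead of it and the grasp point (between the pads) lies 8 mm behind it (ctrl.tips_ahead is the distance from the TCP to the fingertips, in mm); z points along the fingers, y is the direction in which the jaws open and shut (so a half turn about z gives the same grasp; the last joint's range is limited). The gripper opens to 85 mm and grips with 20 to 120 N. Pads are 22 mm wide; open, the fingers measure 114 mm over their backs; the gripper's body (76 mm by 85 mm) begins 54 mm behind the grasp point. The pads swing forward as they close: fully open they stand 13 mm farther back than shut.
Start: joints at [1.056, 0.313, 1.498, -0, 1.331, -0.223], TCP at [151.043, 502.809, 216.094] pointing down, gripper open.
Joint ranges: [-2.94, 2.94], [-0.97, 2.17], [0.19, 2.56], [-1.23, 4.37], [0.02, 3.11], [-2.88, 2.88]. Speed limits (rad/s): [2.39, 2.39, 3.01, 3.14, 3.14, 3.14].

INTERFACE

Orientations are given as a unit quaternion [w, x, y, z].
In Python, from rig import ctrl gives the robot as it stands. The module is installed in compiled form; this text tells all that it offers.
- The arm moves only by the tool move_arm, never from a script. Its argument "motion" is a list of rows, each an object with "offset": the shift along the tool's x, y, z in m, a list of three; "angular": the turn, a rotation vector about the tool's x, y, z in degrees, a list of three; "jaw": the finger opening in m, from 0 to 0.0854. In form: [{"offset": [tx, ty, tz], "angular": [ax, ay, az], "jaw": jaw}, ...]. A call has 1 to 5 rows; each row is the pose to reach, as a shift and turn from the pose commanded when the call began, along the tool's axes at that moment; what a row does not reach only later rows make up. A row lasts 1/8 s, in which the tool goes at most 62.5 mm and 10.7 degrees, less where a joint would pass 70% of its speed; a pose out of reach is approached as far as the arm can. A call with a gripper value outside its range is refused whole. The fingers move at their own pace and stop on an object; "squeeze" is the grip in N (left out, the last holds). Time passes only in rows, so rows that repeat a pose let the fingers close. It gives the time, the measured TCP pose, the force and the opening at its end, in the units of the state.
- ctrl.sense(): the state, without advancing time (a new reading comes with each control period).
- ctrl.capture(name): name is "side" or "top"; returns a dict with "img" (384x512x3 uint8, red, green, blue), "intrinsics" (3x3 intrinsics, pixels), "rvec" (rotation vector, rad) and "tvec" (3), from world to camera coordinates, as OpenCV has them. Camera axes: x right, y down, z forward; pixel columns grow to the right and rows downward; lengths in mm; the calibration is good to about 2 mm. A picture is of the moment at which its call begins. There is no depth.
- ctrl.finish_job(): hands the job in, once; it reports no verdict.
The state is a dict: "time_s": time; "joints": joint angles; "dq": joint speeds; "tau": joint torques, N m; "eef_pos": TCP position; "ee_rot": TCP orientation; "force": force on the tool from outside, world axes, zero at the start; "wrist_torque": the same for the moment, N m; "grip_width": opening from 0.0 (shut) to 1.0 (fully open).
Only numpy, scipy, OpenCV 4.12 (cv2) and the standard library are available. Lean on these libraries where they do the work, as an engineer would, in place of code of your own. Each camera call takes 0.05 s, during which the arm holds its last target. There are 200 camera calls.

TASK

The sample carrier sits skewed on the analyser's stage with its notch on the pivot peg. Push its opposite, red-dotted corner to swing it round on the peg until its far edge bears on the tip of the brass stop screw; feel for that contact gently, because the screw has been reset and its tip is not where a measurement will tell you. Then gently slide the red-tabbed jaw up against the carrier so that it stays clamped between jaw and screw; keep the notch on the peg and the carrier flat throughout, and leave everything else alone.

Things in the scene. Friction and masses are not known exactly. Their poses are not given: they have to be found in the camera images.
- stage: White fixed deck 310 x 460 x 16 mm. Origin: its underside, near the beam port. Turned up to 15 deg; at yaw 0 x points away from the robot, y left. In its frame (mm): deck top z 16, pivot peg (50, 52), stop block (118, -48), jaw slides along y = -61. Keep clear of y above 145: hinge barrels, an open lid leaning outwards, up to 185 mm above the table, and a yellow housing
- pivot_peg (a point): Axis of the fixed steel pivot peg, 10 mm in diameter and 22 mm high on the deck; this point is 6 mm above the deck (half the carrier's thickness)
- carrier: Loose aluminium plate 130 x 130 x 12 mm, 0.35 to 0.65 kg, flat on the deck, round pellet at its middle. Origin: its underside, at the seat of its U notch (13 mm wide, open to its +y), on the peg's axis when fully seated. In its frame (mm) it spans x -115 to 15, y -117 to 13. It starts 0.4 to 0.7 rad clockwise (from above) of the stage; at the stop its yaw is -0.05 to +0.2 rad from the stage's
- carrier_corner (a point): Red-dotted corner opposite the notch, at (-115, -117) mm in the carrier's frame, half-way up. Push the edge x = -115 some 25 to 45 mm from this corner (clear of the jaw) and move with it on the arc about the peg (counter-clockwise, from above): a straight push slips along the edge, binds and may feel like the stop. Sliding takes 2 to 8 N; at the stop the push climbs beyond that
- stop: Aluminium block 24 x 34 x 26 mm, fixed beyond the carrier's far edge. Origin: under its centre, on the deck; axes as the stage. A locked, rigid brass screw 10 mm thick, 7.5 mm above the deck, stands out of it to stage -x; its tip is 36 to 56 mm from this origin, set anew each time and not reported: find it by touch. A push of 8 to 15 N there is plenty, 25 N too hard
- jaw: Dark steel clamp jaw 34 x 18 x 14 mm with a red thumb tab at its front. Origin: foot of its front face, mid-width, on the deck; axes as the stage. It slides along stage +x towards the carrier's near edge, starts 10 to 48 mm short of the turned carrier, has 55 mm of travel, drags with a steady 8 N and stays where left, keeping the pressure it was given, up to 8 N. Push the tab from behind
- jaw_tab (a point): Middle of the rear (robot side) face of the jaw's red tab, 10 mm behind the jaw's front face, 30 mm above the deck. The tab is 18 mm wide, 9 mm thick, its top 42 mm above the deck; behind it the jaw's body is 14 mm high for 24 mm. Once the jaw meets the carrier the push rises above the 8 N of drag; 12 to 16 N in all clamps well
- cup: Bystander: small grey sample cup, 40 mm across, 32 mm high, on the right of the deck. Origin under its centre
- puck: Bystander: steel reference disc, 40 mm across, 9 mm high, at the far left of the deck. Origin under its centre
- jar_a: Bystander: clear glass jar with a white cap, 60 mm across, 75 mm high, on the right. Origin under its centre
- jar_b: Bystander: amber jar with a blue cap, 60 mm across, 75 mm high, on the right. Origin under its centre
- flask: Bystander: white bottle, 68 mm across, 130 mm high, on the right. Origin under its centre
- screwdriver: Bystander: screwdriver lying on the left
Not all that is in view belongs to the job. Of the things like the carrier, leave any that is green; of the rest the larger one is meant.

How it is judged:
By the outcome, as a careful person would: the job done as asked, in the order asked, and still so for the second after the job is handed in, with the robot touching nothing.
It also fails if it takes over 72 s, if anything falls off the work surface, if the arm or the gripper's body presses on something with over 40 N, if the wrist force passes 120 N, or if a joint passes its speed limit or range.

## Working session

There is one attempt and no reset: what is moved stays moved. The work goes in short steps, Python scripts to look and compute and a tool call to move; the robot and the scene stay as the last step left them, time stands still between calls to the robot, and variables do not carry over. Pictures are saved under pics/ and viewed, about 8 in all and at most 12, crops included, and the job is handed in when it is done.

Besides the shell and the picture viewer there is one more tool, called after "Call:" as name(argument=value, ...), one argument or row to a line, values as JSON. move_arm: Moves the arm, as the interface text tells. Its arguments: {"type":"object","properties":{"motion":{"type":"array","items":{"type":"object","properties":{"offset":{"type":"array","items":{"type":"number"}},"angular":{"type":"array","items":{"type":"number"}},"jaw":{"type":"number"}}}},"squeeze":{"type":"number"}},"required":["motion"]}

```bash
mkdir -p pics; cat > h.py <<'E'
from rig import ctrl
import numpy as np, cv2
def cam(n):
    c=ctrl.capture(n); return c
def save(c,name,box=None,s=1):
    im=c["img"][:,:,::-1]
    if box: im=im[box[1]:box[3],box[0]:box[2]]
    if s!=1: im=cv2.resize(im,None,fx=s,fy=s,interpolation=cv2.INTER_CUBIC)
    cv2.imwrite("pics/"+name,im)
def ray(c,uv,z):
    K=np.array(c["intrinsics"],float);R=cv2.Rodrigues(np.array(c["rvec"],float))[0];t=np.array(c["tvec"],float).ravel()
    d=R.T@np.linalg.inv(K)@np.array([uv[0],uv[1],1.]);o=-R.T@t
    return o+d*(z-o[2])/d[2]
def proj(c,P):
    return cv2.projectPoints(np.array(P,float).reshape(-1,3),np.array(c["rvec"],float),np.array(c["tvec"],float),np.array(c["intrinsics"],float),None)[0].reshape(-1,2)
E
python3 - <<'E'
from h import *
a=cam("top");b=cam("side")
save(a,"top0.png",s=1.5);save(b,"side0.png",s=1.5)
s=ctrl.sense();print(s["eef_pos"],s["ee_rot"],s["force"],s["grip_width"],s["time_s"],ctrl.tips_ahead)
for c in(a,b):
    R=cv2.Rodrigues(np.array(c["rvec"],float))[0];print((-R.T@np.array(c["tvec"]).ravel()).round(),c["intrinsics"])
E
```

```text
[150.92836045 502.59409783 215.5970992 ] [-2.15688345e-04  1.45402540e-01  9.89372409e-01 -5.39502987e-04] [ 0.32703132  0.57872822 -0.28563177] 1.002459245039944 0.1 11.0
[ 255.   53. 1311.] [[404.86571004   0.         248.46723764]
 [  0.         404.86571004 194.05140522]
 [  0.           0.           1.        ]]
[ 252. 1079.  846.] [[489.73659169   0.         256.85211668]
 [  0.         489.73659169 191.80132933]
 [  0.           0.           1.        ]]
```

View pics/top0.png

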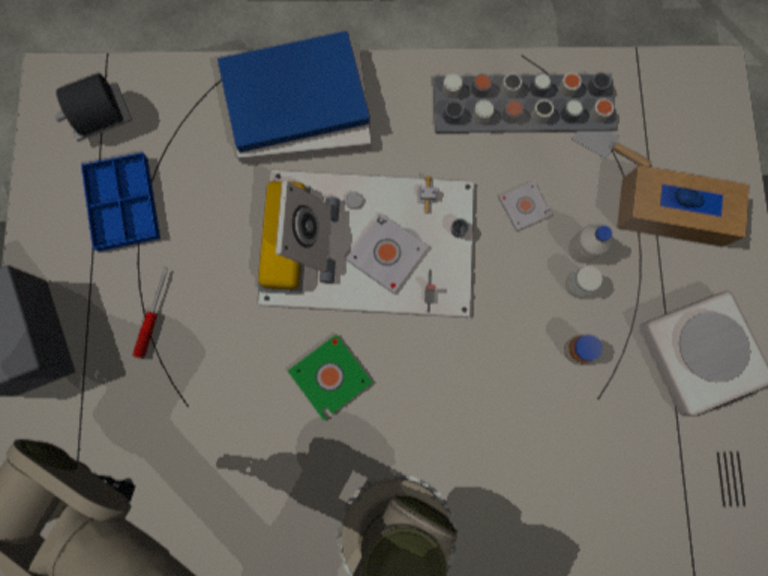

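View pics/side0.png

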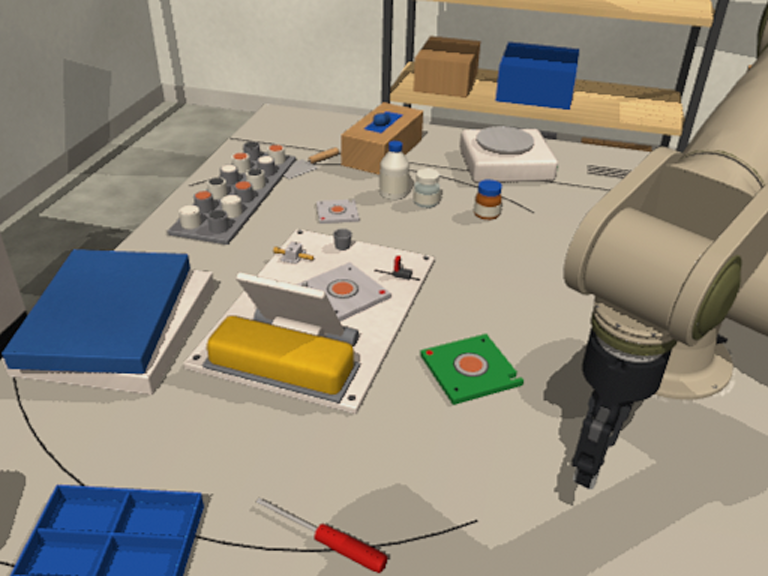

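The top picture shows three carrier-like plates: a green one at (330,377), a small grey one at (525,205), and a larger grey one on the stage at (388,253). The one on the stage is meant, since it is not green, is the larger of the other two, and has its red dot at (393,286). The jaw is at about (430,290), the stop at (428,193), and the peg near (380,220). I'll confirm with an enlarged crop.

```bash
python3 - <<'E'
from h import *
a=cam("top");save(a,"topc.png",(165,110,325,215),5)
b=cam("side");save(b,"sidec.png",(120,145,300,280),4.4)
E
```

```text
(no output)
```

View pics/topc.png

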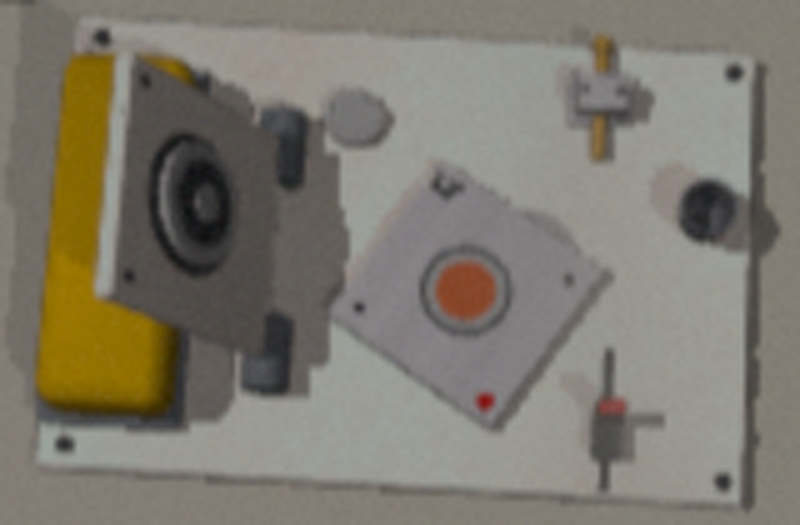

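View pics/sidec.png

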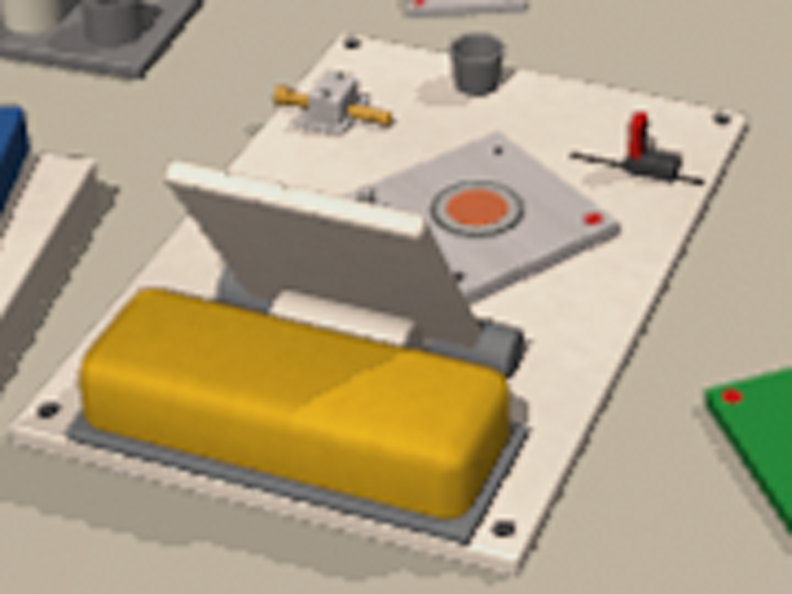

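The enlarged crop confirms the choice: the grey plate has its notch on the peg at crop (445,185) and its red dot at (485,401). The jaw is at (610,420), the screw tip near (598,158), the stop block top at (604,93), and the cup at (708,210). Next I'll fit the poses.

```bash
python3 - <<'E'
from h import *
from scipy.optimize import least_squares
a=cam("top");b=cam("side")
T=lambda x,y:((x+.5)/5+165-.5,(y+.5)/5+110-.5)
S=lambda x,y:((x+.5)/4.4+120-.5,(y+.5)/4.4+145-.5)
def xf(p,pts):
    c,s=np.cos(p[2]),np.sin(p[2]);pts=np.array(pts,float);return np.c_[p[0]+c*pts[:,0]-s*pts[:,1],p[1]+s*pts[:,0]+c*pts[:,1],pts[:,2]]
obs=[(a,T(435,161),(15,13,28)),(a,T(611,270),(15,-117,28)),(a,T(333,307),(-115,13,28)),(a,T(492,426),(-115,-117,28)),
     (b,S(500,132),(15,-117,28)),(b,S(620,226),(-115,-117,28)),(b,S(477,210),(-50,-52,28)),(a,T(466,290),(-50,-52,28))]
f=lambda p:np.concatenate([proj(c,xf(p,[P]))[0]-uv for c,uv,P in obs])
r=least_squares(f,[420,50,-.5]);print("carrier",r.x.round(3),r.fun.round(1))
# stage: peg, stop block top centre, deck yaw
obs2=[(a,T(604,93),(118,-48,42)),(a,T(447,184),(50,52,38)),(b,S(335,82),(118,-48,42)),(b,S(367,192),(50,52,38))]
f2=lambda p:np.concatenate([proj(c,xf(p,[P]))[0]-uv for c,uv,P in obs2])
r2=least_squares(f2,[400,0,0]);print("stage",r2.x.round(3),r2.fun.round(1))
for n,u in dict(TL=(78,18),TR=(757,60),BR=(740,505),BL=(38,465)).items(): print(n,ray(a,T(*u),16)[:2].round(1))
print("yawR",[np.arctan2(*(ray(a,T(757,60),16)-ray(a,T(740,505),16))[[1,0]]).round(3)])
print("peg",xf(r2.x,[(50,52,0)]).round(1),"peg from carrier",r.x[:2].round(1))
for n,c,u,z in [("tab top",a,T(612,405),58),("tab top s",b,S(638,117),58),("body back top?",a,T(608,460),30),("tip",a,T(598,160),23.5),("tip s",b,S(388,119),23.5),("tabbase s",b,S(635,155),30),("cup",a,T(708,212),48)]:
    w=ray(c,u,z); q=r2.x;d=w[:2]-q[:2];cs,sn=np.cos(q[2]),np.sin(q[2]);print(n,w.round(1),"stage",round(cs*d[0]+sn*d[1],1),round(-sn*d[0]+cs*d[1],1))
E
```

```text
carrier [ 6.61814e+02  1.75540e+01 -6.47000e-01] [ 1.8 -0.4 -1.3  0.2 -1.2  1.2 -0.6  0.5 -0.6 -0.7 -0.5 -1.4 -0.2 -0.5
  0.1  0.4]
stage [ 6.06473e+02 -2.95470e+01 -8.00000e-02] [-0.1  0.2 -0.2  0.2 -0.1  0.4 -0.2 -0.9]
TL [789.  264.6]
TR [ 752.6 -194.4]
BR [ 448.9 -168.5]
BL [482.2 285.8]
yawR [np.float64(-0.085)]
peg [[660.5  18.3   0. ]] peg from carrier [661.8  17.6]
tab top [507.7 -83.3  58. ] stage -94.1 -61.5
tab top s [505.5 -81.9  58. ] stage -96.4 -60.3
body back top? [477.3 -82.5  30. ] stage -124.5 -63.2
tip [681.1 -83.6  23.5] stage 78.7 -47.9
tip s [680.6 -81.9  23.5] stage 78.1 -46.2
tabbase s [505.7 -78.1  30. ] stage -96.6 -56.5
cup [ 636.6 -151.3   48. ] stage 39.9 -118.9
```

```bash
cat > plan.py <<'E'
# tracks the commanded pose; python: plan([(x,y,z,theta_deg),...]) prints rounded rows and stores the pose they lead to
from h import *
import json,os
def cmd():
    return np.array(json.load(open("cmd.json")) if os.path.exists("cmd.json") else [151.043,502.809,216.094,163.28])
def plan(T):
    c=cmd();t=np.radians(c[3]);R=np.array([[np.cos(t),np.sin(t),0],[np.sin(t),-np.cos(t),0],[0,0,-1]])
    rows=[]
    for q in T:
        o=np.round(R.T@(np.array(q[:3])-c[:3])/1000,4);g=round(c[3]-q[3],1)
        rows.append({"offset":[float(v) for v in o],"angular":[0,0,g],"jaw":0})
    print(json.dumps(rows))
    p=R@o*1000+c[:3];json.dump([*p,c[3]-g],open("cmd.json","w"))
PEG=np.array([661,18.])
def push(psi,g,z=32,lat=-82):
    c,s=np.cos(psi),np.sin(psi);v=np.array([-126-g,lat]);return (PEG[0]+c*v[0]-s*v[1],PEG[1]+s*v[0]+c*v[1],z,np.degrees(psi)+180)
def lin(a,b,n): return [tuple(np.array(a)+(np.array(b)-np.array(a))*(i+1)/n) for i in range(n)]
def st():
    s=ctrl.sense();print(round(s["time_s"],2),s["eef_pos"].round(2),s["force"].round(2))
E
python3 - <<'E'
from plan import *
A=push(-.645,18,140);print(A)
L=lin(cmd(),A,15)
plan(L[:5]);plan(L[5:10]);plan(L[10:])
plan(lin(A,push(-.645,18,32),4)+[push(-.645,18,32)])
E
```

```text
(np.float64(496.6313616020637), np.float64(39.04639425669993), 140, np.float64(143.0442222140619))
[{"offset": [-0.031, -0.023, 0.0051], "angular": [0, 0, 1.3], "jaw": 0}, {"offset": [-0.0619, -0.046, 0.0101], "angular": [0, 0, 2.7], "jaw": 0}, {"offset": [-0.0929, -0.0689, 0.0152], "angular": [0, 0, 4.0], "jaw": 0}, {"offset": [-0.1238, -0.0919, 0.0203], "angular": [0, 0, 5.4], "jaw": 0}, {"offset": [-0.1548, -0.1149, 0.0254], "angular": [0, 0, 6.7], "jaw": 0}]
[{"offset": [-0.0334, -0.0192, 0.005], "angular": [0, 0, 1.4], "jaw": 0}, {"offset": [-0.0669, -0.0384, 0.0101], "angular": [0, 0, 2.7], "jaw": 0}, {"offset": [-0.1003, -0.0576, 0.0152], "angular": [0, 0, 4.1], "jaw": 0}, {"offset": [-0.1337, -0.0769, 0.0203], "angular": [0, 0, 5.4], "jaw": 0}, {"offset": [-0.1672, -0.0961, 0.0253], "angular": [0, 0, 6.8], "jaw": 0}]
[{"offset": [-0.0354, -0.0151, 0.0051], "angular": [0, 0, 1.3], "jaw": 0}, {"offset": [-0.0709, -0.0302, 0.0102], "angular": [0, 0, 2.7], "jaw": 0}, {"offset": [-0.1064, -0.0453, 0.0152], "angular": [0, 0, 4.0], "jaw": 0}, {"offset": [-0.1418, -0.0605, 0.0203], "angular": [0, 0, 5.4], "jaw": 0}, {"offset": [-0.1773, -0.0756, 0.0254], "angular": [0, 0, 6.7], "jaw": 0}]
[{"offset": [0.0, 0.0, 0.027], "angular": [0, 0, 0.0], "jaw": 0}, {"offset": [0.0, 0.0, 0.054], "angular": [0, 0, 0.0], "jaw": 0}, {"offset": [0.0, 0.0, 0.081], "angular": [0, 0, 0.0], "jaw": 0}, {"offset": [0.0, 0.0, 0.108], "angular": [0, 0, 0.0], "jaw": 0}, {"offset": [0.0, 0.0, 0.108], "angular": [0, 0, 0.0], "jaw": 0}]
```

Call:
move_arm(
  motion=[
    {"offset": [-0.031, -0.023, 0.0051], "angular": [0, 0, 1.3], "jaw": 0},
    {"offset": [-0.0619, -0.046, 0.0101], "angular": [0, 0, 2.7], "jaw": 0},
    {"offset": [-0.0929, -0.0689, 0.0152], "angular": [0, 0, 4.0], "jaw": 0},
    {"offset": [-0.1238, -0.0919, 0.0203], "angular": [0, 0, 5.4], "jaw": 0},
    {"offset": [-0.1548, -0.1149, 0.0254], "angular": [0, 0, 6.7], "jaw": 0},
  ],
)

```text
time_s: 0.92
eef_pos: [266.9, 347.2, 190.6]
ee_rot: [0.0, 0.203, 0.979, 0.0]
force: [-0.3, 0.4, -0.1]
grip_width: -0.001
```

Call:
move_arm(
  motion=[
    {"offset": [-0.0334, -0.0192, 0.005], "angular": [0, 0, 1.4], "jaw": 0},
    {"offset": [-0.0669, -0.0384, 0.0101], "angular": [0, 0, 2.7], "jaw": 0},
    {"offset": [-0.1003, -0.0576, 0.0152], "angular": [0, 0, 4.1], "jaw": 0},
    {"offset": [-0.1337, -0.0769, 0.0203], "angular": [0, 0, 5.4], "jaw": 0},
    {"offset": [-0.1672, -0.0961, 0.0253], "angular": [0, 0, 6.8], "jaw": 0},
  ],
)

```text
time_s: 1.55
eef_pos: [382.1, 192.5, 165.3]
ee_rot: [0.0, 0.261, 0.965, 0.0]
force: [1.0, 0.4, -1.0]
grip_width: 0.001
```

Call:
move_arm(
  motion=[
    {"offset": [-0.0354, -0.0151, 0.0051], "angular": [0, 0, 1.3], "jaw": 0},
    {"offset": [-0.0709, -0.0302, 0.0102], "angular": [0, 0, 2.7], "jaw": 0},
    {"offset": [-0.1064, -0.0453, 0.0152], "angular": [0, 0, 4.0], "jaw": 0},
    {"offset": [-0.1418, -0.0605, 0.0203], "angular": [0, 0, 5.4], "jaw": 0},
    {"offset": [-0.1773, -0.0756, 0.0254], "angular": [0, 0, 6.7], "jaw": 0},
  ],
)

```text
time_s: 2.17
eef_pos: [497.3, 37.9, 139.8]
ee_rot: [0.0, 0.317, 0.948, 0.0]
force: [0.5, 0.5, 0.7]
grip_width: 0.003
```

Call:
move_arm(
  motion=[
    {"offset": [0.0, 0.0, 0.027], "angular": [0, 0, 0.0], "jaw": 0},
    {"offset": [0.0, 0.0, 0.054], "angular": [0, 0, 0.0], "jaw": 0},
    {"offset": [0.0, 0.0, 0.081], "angular": [0, 0, 0.0], "jaw": 0},
    {"offset": [0.0, 0.0, 0.108], "angular": [0, 0, 0.0], "jaw": 0},
    {"offset": [0.0, 0.0, 0.108], "angular": [0, 0, 0.0], "jaw": 0},
  ],
)

```text
time_s: 2.8
eef_pos: [495.6, 39.2, 30.8]
ee_rot: [-0.002, 0.317, 0.949, -0.0]
force: [-0.3, 0.3, 0.5]
grip_width: 0.001
```

```bash
python3 - <<'E'
from plan import *
st();b=cam("side");save(b,"s1.png",(180,140,320,245),5.5);st()
P=push
plan([P(-.645,g) for g in(14,10,7,5,3)])
plan([P(-.645,2),P(-.645,1)]+[P(p,0.5) for p in(-.64,-.63,-.62)])
E
```

```text
2.8 [495.59  39.15  30.76] [-0.3   0.34  0.49]
2.85 [496.53  39.05  32.05] [0.7  0.55 0.3 ]
[{"offset": [-0.004, 0.0, -0.0], "angular": [0, 0, 0.0], "jaw": 0}, {"offset": [-0.008, 0.0, -0.0], "angular": [0, 0, 0.0], "jaw": 0}, {"offset": [-0.011, 0.0, -0.0], "angular": [0, 0, 0.0], "jaw": 0}, {"offset": [-0.013, 0.0, -0.0], "angular": [0, 0, 0.0], "jaw": 0}, {"offset": [-0.015, 0.0, -0.0], "angular": [0, 0, 0.0], "jaw": 0}]
[{"offset": [-0.001, 0.0, -0.0], "angular": [0, 0, 0.0], "jaw": 0}, {"offset": [-0.002, 0.0, -0.0], "angular": [0, 0, 0.0], "jaw": 0}, {"offset": [-0.0029, -0.0006, -0.0], "angular": [0, 0, -0.3], "jaw": 0}, {"offset": [-0.0037, -0.0019, -0.0], "angular": [0, 0, -0.8], "jaw": 0}, {"offset": [-0.0046, -0.0031, -0.0], "angular": [0, 0, -1.4], "jaw": 0}]
```

View pics/s1.png

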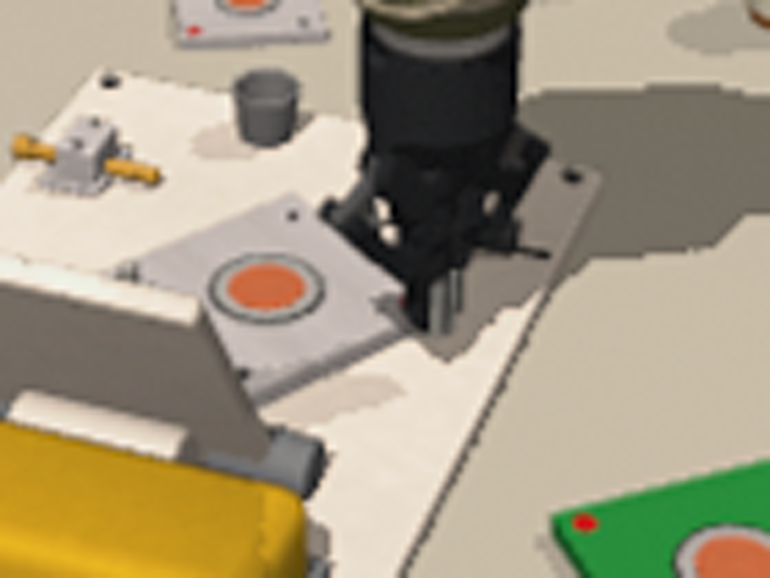

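The closed fingertips stand on the deck side at (440,320), just clear of the red-dotted corner's edge. The notch is still on the peg at (128,270).

Call:
move_arm(
  motion=[
    {"offset": [-0.004, 0.0, 0.0], "angular": [0, 0, 0.0], "jaw": 0},
    {"offset": [-0.008, 0.0, 0.0], "angular": [0, 0, 0.0], "jaw": 0},
    {"offset": [-0.011, 0.0, 0.0], "angular": [0, 0, 0.0], "jaw": 0},
    {"offset": [-0.013, 0.0, 0.0], "angular": [0, 0, 0.0], "jaw": 0},
    {"offset": [-0.015, 0.0, 0.0], "angular": [0, 0, 0.0], "jaw": 0},
  ],
)

```text
time_s: 3.48
eef_pos: [508.7, 29.9, 32.0]
ee_rot: [-0.0, 0.317, 0.949, -0.0]
force: [-0.8, -0.2, -0.5]
grip_width: -0.002
```

Call:
move_arm(
  motion=[
    {"offset": [-0.001, 0.0, 0.0], "angular": [0, 0, 0.0], "jaw": 0},
    {"offset": [-0.002, 0.0, 0.0], "angular": [0, 0, 0.0], "jaw": 0},
    {"offset": [-0.0029, -0.0006, 0.0], "angular": [0, 0, -0.3], "jaw": 0},
    {"offset": [-0.0037, -0.0019, 0.0], "angular": [0, 0, -0.8], "jaw": 0},
    {"offset": [-0.0046, -0.0031, 0.0], "angular": [0, 0, -1.4], "jaw": 0},
  ],
)

```text
time_s: 4.1
eef_pos: [510.4, 24.7, 32.0]
ee_rot: [-0.0, 0.305, 0.952, -0.0]
force: [-0.2, 0.7, 0.0]
grip_width: -0.002
```

```bash
python3 - <<'E'
from plan import *
st();P=push
for a in(-.62,-.52,-.42): plan([P(a+.02*i,0.5) for i in range(1,6)])
E
```

```text
4.1 [510.41  24.69  31.99] [-0.24  0.68  0.01]
[{"offset": [-0.0016, -0.0025, -0.0], "angular": [0, 0, -1.1], "jaw": 0}, {"offset": [-0.0034, -0.005, -0.0], "angular": [0, 0, -2.3], "jaw": 0}, {"offset": [-0.0051, -0.0075, -0.0], "angular": [0, 0, -3.4], "jaw": 0}, {"offset": [-0.0069, -0.0099, -0.0], "angular": [0, 0, -4.6], "jaw": 0}, {"offset": [-0.0088, -0.0122, -0.0], "angular": [0, 0, -5.7], "jaw": 0}]
[{"offset": [-0.0017, -0.0026, -0.0], "angular": [0, 0, -1.2], "jaw": 0}, {"offset": [-0.0034, -0.005, -0.0], "angular": [0, 0, -2.3], "jaw": 0}, {"offset": [-0.0051, -0.0075, -0.0], "angular": [0, 0, -3.5], "jaw": 0}, {"offset": [-0.007, -0.0099, -0.0], "angular": [0, 0, -4.6], "jaw": 0}, {"offset": [-0.0088, -0.0123, -0.0], "angular": [0, 0, -5.8], "jaw": 0}]
[{"offset": [-0.0017, -0.0025, -0.0], "angular": [0, 0, -1.1], "jaw": 0}, {"offset": [-0.0034, -0.005, -0.0], "angular": [0, 0, -2.2], "jaw": 0}, {"offset": [-0.0052, -0.0074, -0.0], "angular": [0, 0, -3.4], "jaw": 0}, {"offset": [-0.007, -0.0098, -0.0], "angular": [0, 0, -4.5], "jaw": 0}, {"offset": [-0.0088, -0.0122, -0.0], "angular": [0, 0, -5.7], "jaw": 0}]
```

Call:
move_arm(
  motion=[
    {"offset": [-0.0016, -0.0025, 0.0], "angular": [0, 0, -1.1], "jaw": 0},
    {"offset": [-0.0034, -0.005, 0.0], "angular": [0, 0, -2.3], "jaw": 0},
    {"offset": [-0.0051, -0.0075, 0.0], "angular": [0, 0, -3.4], "jaw": 0},
    {"offset": [-0.0069, -0.0099, 0.0], "angular": [0, 0, -4.6], "jaw": 0},
    {"offset": [-0.0088, -0.0122, 0.0], "angular": [0, 0, -5.7], "jaw": 0},
  ],
)

```text
time_s: 4.72
eef_pos: [510.5, 9.5, 32.0]
ee_rot: [-0.0, 0.257, 0.967, 0.0]
force: [1.1, -0.2, -0.1]
grip_width: 0.002
```

Call:
move_arm(
  motion=[
    {"offset": [-0.0017, -0.0026, 0.0], "angular": [0, 0, -1.2], "jaw": 0},
    {"offset": [-0.0034, -0.005, 0.0], "angular": [0, 0, -2.3], "jaw": 0},
    {"offset": [-0.0051, -0.0075, 0.0], "angular": [0, 0, -3.5], "jaw": 0},
    {"offset": [-0.007, -0.0099, 0.0], "angular": [0, 0, -4.6], "jaw": 0},
    {"offset": [-0.0088, -0.0123, 0.0], "angular": [0, 0, -5.8], "jaw": 0},
  ],
)

```text
time_s: 5.35
eef_pos: [512.1, -5.5, 32.0]
ee_rot: [-0.0, 0.207, 0.978, -0.0]
force: [-1.2, 0.0, 0.5]
grip_width: 0.002
```

Call:
move_arm(
  motion=[
    {"offset": [-0.0017, -0.0025, 0.0], "angular": [0, 0, -1.1], "jaw": 0},
    {"offset": [-0.0034, -0.005, 0.0], "angular": [0, 0, -2.2], "jaw": 0},
    {"offset": [-0.0052, -0.0074, 0.0], "angular": [0, 0, -3.4], "jaw": 0},
    {"offset": [-0.007, -0.0098, 0.0], "angular": [0, 0, -4.5], "jaw": 0},
    {"offset": [-0.0088, -0.0122, 0.0], "angular": [0, 0, -5.7], "jaw": 0},
  ],
)

```text
time_s: 5.98
eef_pos: [515.2, -20.2, 32.0]
ee_rot: [0.0, 0.159, 0.987, 0.0]
force: [0.1, -0.1, 0.1]
grip_width: -0.002
```

```bash
python3 - <<'E'
from plan import *
st();P=push
b=cam("side");save(b,"s2.png",(180,140,320,245),5.5)
for a in(-.32,-.22): plan([P(a+.02*i,0.5) for i in range(1,6)])
E
```

```text
5.97 [515.17 -20.21  31.99] [ 0.09 -0.1   0.14]
[{"offset": [-0.0017, -0.0025, -0.0], "angular": [0, 0, -1.1], "jaw": 0}, {"offset": [-0.0034, -0.005, -0.0], "angular": [0, 0, -2.3], "jaw": 0}, {"offset": [-0.0052, -0.0074, -0.0], "angular": [0, 0, -3.4], "jaw": 0}, {"offset": [-0.007, -0.0098, -0.0], "angular": [0, 0, -4.6], "jaw": 0}, {"offset": [-0.0088, -0.0122, -0.0], "angular": [0, 0, -5.7], "jaw": 0}]
[{"offset": [-0.0017, -0.0025, -0.0], "angular": [0, 0, -1.2], "jaw": 0}, {"offset": [-0.0034, -0.005, -0.0], "angular": [0, 0, -2.3], "jaw": 0}, {"offset": [-0.0052, -0.0075, -0.0], "angular": [0, 0, -3.5], "jaw": 0}, {"offset": [-0.007, -0.0099, -0.0], "angular": [0, 0, -4.6], "jaw": 0}, {"offset": [-0.0089, -0.0122, -0.0], "angular": [0, 0, -5.7], "jaw": 0}]
```

View pics/s2.png

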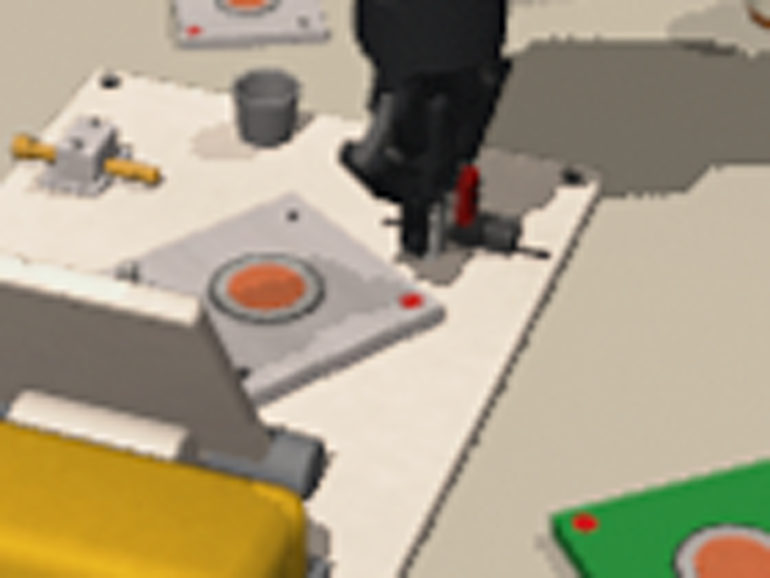

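The carrier has not moved (red dot at (411,300)). The finger, with its tip at (425,255), passed the corner without any force. I'll check the tip height and the corner position.

```bash
python3 - <<'E'
from plan import *
a=cam("top");b=cam("side")
f=lambda q:((q-np.array([180,140]))*5.5).round()
print("tips",ctrl.tips_ahead)
for z in(10,21,28,34): print(z,f(proj(b,[515.2,-20.2,z])))
T=lambda x,y:((x+.5)/5+165-.5,(y+.5)/5+110-.5)
S=lambda x,y:((x+.5)/5.5+180-.5,(y+.5)/5.5+140-.5)
for n,u in dict(notch=(435,161),right=(611,270),left=(333,307),dot=(492,426),red=(485,401)).items(): print(n,ray(a,T(*u),28).round(1))
for n,u in dict(right=(295,193),left=(252,390),corner=(444,308),red=(412,300)).items(): print(n,ray(b,S(*u),28).round(1))
print(f(proj(b,[[*push(-.645,0)[:2],28],[498.8,-6.4,28],[576.9,97.5,28]])))
E
```

```text
tips 11.0
10 [[416. 308.]]
21 [[417. 291.]]
28 [[417. 280.]]
34 [[417. 271.]]
notch [680.4  25.   28. ]
right [604.1 -89.1  28. ]
left [581.8  93.4  28. ]
dot [501.1  -8.5  28. ]
red [517.7  -4.4  28. ]
right [600.6 -81.5  28. ]
left [571.6  89.6  28. ]
corner [497.6  -2.3  28. ]
red [515.1  -4.4  28. ]
[[401. 336.]
 [441. 301.]
 [235. 396.]]
```

```bash
python3 - <<'E'
from plan import *
a=cam("top");b=cam("side");st()
def crop(c,box,s):
    im=cv2.resize(c["img"][box[1]:box[3],box[0]:box[2],::-1],None,fx=s,fy=s,interpolation=cv2.INTER_CUBIC)
    for z,col in((16,(0,255,255)),(21,(0,255,0)),(40,(255,0,255))):
        u=(proj(c,[515.2,-20.2,z])[0]+.5-np.array(box[:2]))*s;cv2.drawMarker(im,tuple(int(v) for v in u),col,cv2.MARKER_CROSS,8,1)
    return im
A=crop(b,(225,150,285,210),10)
cv2.imwrite("pics/s3.png",A);print(A.shape)
S=lambda x,y:((x+.5)/5.5+180-.5,(y+.5)/5.5+140-.5)
print(ray(b,S(420,258),21),ray(b,S(420,258),42)); print(((proj(b,[[496.6,39.05,z] for z in(21,28,40)])-[180,140])*5.5).round())
E
```

```text
6.22 [515.08 -19.97  31.97] [-0.68  0.35 -0.55]
(600, 600, 3)
[522.69695984 -51.1779554   21.        ] [515.80917954 -22.40429774  42.        ]
[[423. 364.]
 [424. 353.]
 [424. 334.]]
```

View pics/s3.png

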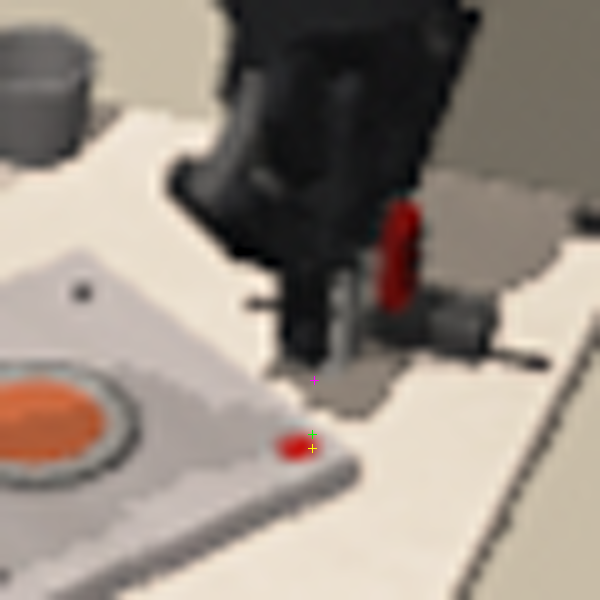

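The projected TCP column shows the fingertips (s3 bottom edge at about (320,365)) near z≈44. That is well above the TCP's nominal tip height, so the fingers passed over the plate. I'll back off to the start and feel for the deck to calibrate the tip height.

```bash
python3 - <<'E'
from plan import *
json.dump(list(map(float,[*push(-.32,.5)])),open("cmd.json","w"))
c=cmd();print(c)
P=push
A=(*c[:2],60,c[3]);B=P(-.645,20,60)
plan([A]+lin(A,B,4))
plan([P(-.645,20,z) for z in(48,38,32,32,32)])
plan([P(-.645,20,z) for z in(31,30,29,28,28)])
E
```

```text
[515.12726164 -20.04463436  32.         161.66535056]
[{"offset": [0.0, 0.0, -0.028], "angular": [0, 0, 0.0], "jaw": 0}, {"offset": [0.0095, 0.0127, -0.028], "angular": [0, 0, 4.7], "jaw": 0}, {"offset": [0.019, 0.0255, -0.028], "angular": [0, 0, 9.3], "jaw": 0}, {"offset": [0.0285, 0.0382, -0.028], "angular": [0, 0, 14.0], "jaw": 0}, {"offset": [0.038, 0.0509, -0.028], "angular": [0, 0, 18.6], "jaw": 0}]
[{"offset": [0.0, -0.0, 0.012], "angular": [0, 0, 0.0], "jaw": 0}, {"offset": [0.0, -0.0, 0.022], "angular": [0, 0, 0.0], "jaw": 0}, {"offset": [0.0, -0.0, 0.028], "angular": [0, 0, 0.0], "jaw": 0}, {"offset": [0.0, -0.0, 0.028], "angular": [0, 0, 0.0], "jaw": 0}, {"offset": [0.0, -0.0, 0.028], "angular": [0, 0, 0.0], "jaw": 0}]
[{"offset": [0.0, -0.0, 0.001], "angular": [0, 0, 0.0], "jaw": 0}, {"offset": [0.0, -0.0, 0.002], "angular": [0, 0, 0.0], "jaw": 0}, {"offset": [0.0, -0.0, 0.003], "angular": [0, 0, 0.0], "jaw": 0}, {"offset": [0.0, -0.0, 0.004], "angular": [0, 0, 0.0], "jaw": 0}, {"offset": [0.0, -0.0, 0.004], "angular": [0, 0, 0.0], "jaw": 0}]
```

Call:
move_arm(
  motion=[
    {"offset": [0.0, 0.0, -0.028], "angular": [0, 0, 0.0], "jaw": 0},
    {"offset": [0.0095, 0.0127, -0.028], "angular": [0, 0, 4.7], "jaw": 0},
    {"offset": [0.019, 0.0255, -0.028], "angular": [0, 0, 9.3], "jaw": 0},
    {"offset": [0.0285, 0.0382, -0.028], "angular": [0, 0, 14.0], "jaw": 0},
    {"offset": [0.038, 0.0509, -0.028], "angular": [0, 0, 18.6], "jaw": 0},
  ],
)

```text
time_s: 6.85
eef_pos: [494.8, 40.8, 60.0]
ee_rot: [0.0, 0.318, 0.948, -0.0]
force: [-0.2, 0.6, -0.3]
grip_width: -0.002
```

Call:
move_arm(
  motion=[
    {"offset": [0.0, 0.0, 0.012], "angular": [0, 0, 0.0], "jaw": 0},
    {"offset": [0.0, 0.0, 0.022], "angular": [0, 0, 0.0], "jaw": 0},
    {"offset": [0.0, 0.0, 0.028], "angular": [0, 0, 0.0], "jaw": 0},
    {"offset": [0.0, 0.0, 0.028], "angular": [0, 0, 0.0], "jaw": 0},
    {"offset": [0.0, 0.0, 0.028], "angular": [0, 0, 0.0], "jaw": 0},
  ],
)

```text
time_s: 7.48
eef_pos: [495.2, 40.0, 32.1]
ee_rot: [0.0, 0.317, 0.949, 0.0]
force: [-0.1, 0.2, -0.6]
grip_width: 0.004
```

Call:
move_arm(
  motion=[
    {"offset": [0.0, 0.0, 0.001], "angular": [0, 0, 0.0], "jaw": 0},
    {"offset": [0.0, 0.0, 0.002], "angular": [0, 0, 0.0], "jaw": 0},
    {"offset": [0.0, 0.0, 0.003], "angular": [0, 0, 0.0], "jaw": 0},
    {"offset": [0.0, 0.0, 0.004], "angular": [0, 0, 0.0], "jaw": 0},
    {"offset": [0.0, 0.0, 0.004], "angular": [0, 0, 0.0], "jaw": 0},
  ],
)

```text
time_s: 8.1
eef_pos: [495.0, 40.2, 27.9]
ee_rot: [-0.0, 0.317, 0.949, -0.0]
force: [0.2, 0.2, -0.2]
grip_width: 0.001
```

```bash
python3 - <<'E'
from plan import *
st();b=cam("side")
box=(225,160,285,220);s=10
im=cv2.resize(b["img"][box[1]:box[3],box[0]:box[2],::-1],None,fx=s,fy=s,interpolation=cv2.INTER_CUBIC)
x,y=ctrl.sense()["eef_pos"][:2]
for z,col in((16,(0,255,255)),(21,(0,255,0)),(40,(255,0,255))):
    u=(proj(b,[x,y,z])[0]+.5-np.array(box[:2]))*s;cv2.drawMarker(im,tuple(int(v) for v in u),col,cv2.MARKER_CROSS,8,1)
cv2.imwrite("pics/s4.png",im)
E
```

```text
8.1 [494.99  40.24  27.92] [ 0.22  0.15 -0.16]
```

View pics/s4.png

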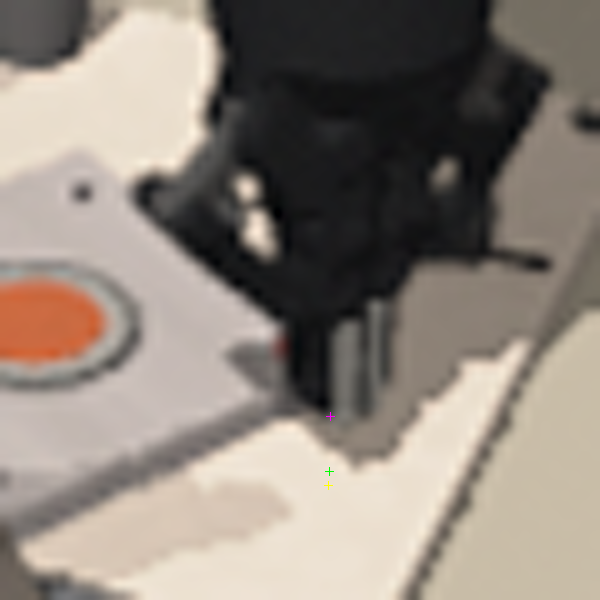

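The tip's bottom edge is at about (340,410), so z≈41 with the TCP at 28. The tips are about 13 mm above the TCP, not 11 mm below it. I'll step down, watching the force.

Call:
move_arm(
  motion=[
    {"offset": [0, 0, 0.002], "angular": [0, 0, 0], "jaw": 0},
    {"offset": [0, 0, 0.004], "angular": [0, 0, 0], "jaw": 0},
    {"offset": [0, 0, 0.006], "angular": [0, 0, 0], "jaw": 0},
    {"offset": [0, 0, 0.007], "angular": [0, 0, 0], "jaw": 0},
    {"offset": [0, 0, 0.008], "angular": [0, 0, 0], "jaw": 0},
  ],
)

```text
time_s: 8.78
eef_pos: [495.0, 40.2, 19.9]
ee_rot: [-0.0, 0.317, 0.949, -0.0]
force: [-0.1, 0.3, 1.4]
grip_width: 0.0
```

Call:
move_arm(
  motion=[
    {"offset": [0, 0, 0.002], "angular": [0, 0, 0], "jaw": 0},
    {"offset": [0, 0, 0.003], "angular": [0, 0, 0], "jaw": 0},
    {"offset": [0, 0, 0.004], "angular": [0, 0, 0], "jaw": 0},
    {"offset": [0, 0, 0.005], "angular": [0, 0, 0], "jaw": 0},
    {"offset": [0, 0, 0.006], "angular": [0, 0, 0], "jaw": 0},
  ],
)

```text
time_s: 9.4
eef_pos: [495.0, 40.2, 13.9]
ee_rot: [0.0, 0.317, 0.949, -0.0]
force: [-0.1, 0.1, 0.2]
grip_width: -0.001
```

Call:
move_arm(
  motion=[
    {"offset": [0, 0, 0.001], "angular": [0, 0, 0], "jaw": 0},
    {"offset": [0, 0, 0.002], "angular": [0, 0, 0], "jaw": 0},
    {"offset": [0, 0, 0.003], "angular": [0, 0, 0], "jaw": 0},
    {"offset": [0, 0, 0.003], "angular": [0, 0, 0], "jaw": 0},
  ],
)

```text
time_s: 9.9
eef_pos: [495.0, 40.2, 10.9]
ee_rot: [-0.0, 0.317, 0.949, -0.0]
force: [-0.1, 0.2, 0.1]
grip_width: -0.0
```

Call:
move_arm(
  motion=[
    {"offset": [0, 0, 0.001], "angular": [0, 0, 0], "jaw": 0},
    {"offset": [0, 0, 0.002], "angular": [0, 0, 0], "jaw": 0},
    {"offset": [0, 0, 0.003], "angular": [0, 0, 0], "jaw": 0},
    {"offset": [0, 0, 0.003], "angular": [0, 0, 0], "jaw": 0},
  ],
)

```text
time_s: 10.4
eef_pos: [495.0, 40.2, 7.9]
ee_rot: [-0.0, 0.317, 0.949, -0.0]
force: [0.1, 0.1, -0.1]
grip_width: 0.001
```

Call:
move_arm(
  motion=[
    {"offset": [0, 0, 0.001], "angular": [0, 0, 0], "jaw": 0},
    {"offset": [0, 0, 0.001], "angular": [0, 0, 0], "jaw": 0},
  ],
)

```text
time_s: 10.65
eef_pos: [495.0, 40.2, 7.0]
ee_rot: [-0.0, 0.317, 0.949, -0.0]
force: [-0.2, 0.9, 0.6]
grip_width: 0.001
```

Call:
move_arm(
  motion=[
    {"offset": [0, 0, 0.001], "angular": [0, 0, 0], "jaw": 0},
    {"offset": [0, 0, 0.001], "angular": [0, 0, 0], "jaw": 0},
  ],
)

```text
time_s: 10.9
eef_pos: [495.0, 40.2, 5.9]
ee_rot: [-0.0, 0.317, 0.949, -0.0]
force: [0.3, -0.1, -0.5]
grip_width: 0.001
```

Call:
move_arm(
  motion=[
    {"offset": [0, 0, 0.001], "angular": [0, 0, 0], "jaw": 0},
    {"offset": [0, 0, 0.001], "angular": [0, 0, 0], "jaw": 0},
  ],
)

```text
time_s: 11.15
eef_pos: [495.0, 40.2, 4.9]
ee_rot: [-0.0, 0.317, 0.949, -0.0]
force: [-0.1, -0.8, 0.0]
grip_width: -0.0
```

Call:
move_arm(
  motion=[
    {"offset": [0, 0, 0.001], "angular": [0, 0, 0], "jaw": 0},
    {"offset": [0, 0, 0.001], "angular": [0, 0, 0], "jaw": 0},
  ],
)

```text
time_s: 11.4
eef_pos: [495.0, 40.2, 3.9]
ee_rot: [-0.0, 0.317, 0.949, -0.0]
force: [-0.1, 1.1, 0.1]
grip_width: -0.004
```

Call:
move_arm(
  motion=[
    {"offset": [0, 0, 0.001], "angular": [0, 0, 0], "jaw": 0},
    {"offset": [0, 0, 0.001], "angular": [0, 0, 0], "jaw": 0},
  ],
)

```text
time_s: 11.65
eef_pos: [495.0, 40.2, 3.0]
ee_rot: [-0.0, 0.317, 0.949, -0.0]
force: [0.3, 0.3, -0.4]
grip_width: -0.001
```

```bash
python3 - <<'E'
from plan import *
st();b=cam("side")
box=(225,160,285,220);s=10
im=cv2.resize(b["img"][box[1]:box[3],box[0]:box[2],::-1],None,fx=s,fy=s,interpolation=cv2.INTER_CUBIC)
x,y=ctrl.sense()["eef_pos"][:2]
for z,col in((16,(0,255,255)),(21,(0,255,0)),(40,(255,0,255))):
    u=(proj(b,[x,y,z])[0]+.5-np.array(box[:2]))*s;cv2.drawMarker(im,tuple(int(v) for v in u),col,cv2.MARKER_CROSS,8,1);print(z,u)
cv2.imwrite("pics/s5.png",im)
E
```

```text
11.65 [495.    40.24   2.95] [ 0.31  0.31 -0.36]
16 [328.9036115  485.39385394]
21 [329.35731501 471.04931028]
40 [331.09958175 415.96483226]
```

View pics/s5.png

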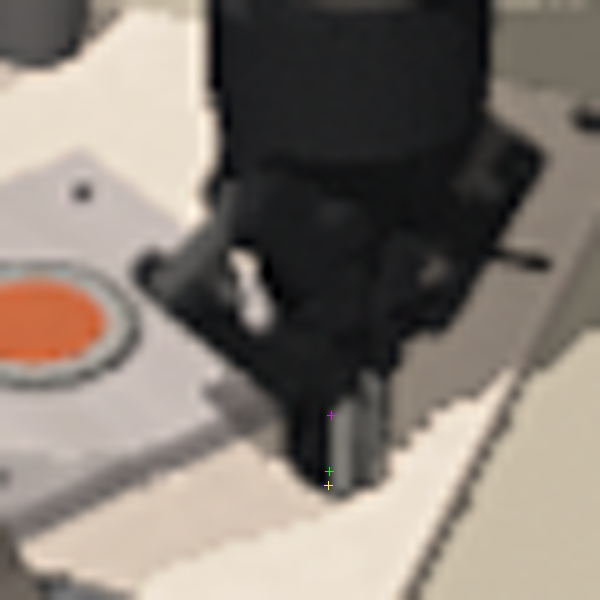

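The tip's bottom edge is at about (345,488), right at the deck marker: with the TCP at 3 the tips stand 1–2 mm over the deck. So TCP z=6 puts the tips mid-plate, and I'll push at that height.

```bash
python3 - <<'E'
from plan import *
c=cmd();c[2]=3;json.dump(list(c),open("cmd.json","w"));print(c)
P=lambda p,g:push(p,g,6)
plan([P(-.645,g) for g in(20,15,11,8,5)])
plan([P(-.645,g) for g in(3.5,2,1)]+[P(-.64,.5),P(-.63,.5)])
for a in(-.63,-.53): plan([P(a+.02*i,0.5) for i in range(1,6)])
E
```

```text
[495.06775369  40.22497772   3.         143.06535056]
[{"offset": [0.0, -0.0, -0.003], "angular": [0, 0, 0.0], "jaw": 0}, {"offset": [-0.005, -0.0, -0.003], "angular": [0, 0, 0.0], "jaw": 0}, {"offset": [-0.009, -0.0, -0.003], "angular": [0, 0, 0.0], "jaw": 0}, {"offset": [-0.012, -0.0, -0.003], "angular": [0, 0, 0.0], "jaw": 0}, {"offset": [-0.015, -0.0, -0.003], "angular": [0, 0, 0.0], "jaw": 0}]
[{"offset": [-0.0015, -0.0, 0.0], "angular": [0, 0, 0.0], "jaw": 0}, {"offset": [-0.003, -0.0, 0.0], "angular": [0, 0, 0.0], "jaw": 0}, {"offset": [-0.004, -0.0, 0.0], "angular": [0, 0, 0.0], "jaw": 0}, {"offset": [-0.0049, -0.0006, 0.0], "angular": [0, 0, -0.3], "jaw": 0}, {"offset": [-0.0057, -0.0019, 0.0], "angular": [0, 0, -0.8], "jaw": 0}]
[{"offset": [-0.0017, -0.0025, 0.0], "angular": [0, 0, -1.2], "jaw": 0}, {"offset": [-0.0034, -0.005, 0.0], "angular": [0, 0, -2.3], "jaw": 0}, {"offset": [-0.0052, -0.0074, 0.0], "angular": [0, 0, -3.5], "jaw": 0}, {"offset": [-0.007, -0.0098, 0.0], "angular": [0, 0, -4.6], "jaw": 0}, {"offset": [-0.0088, -0.0122, 0.0], "angular": [0, 0, -5.8], "jaw": 0}]
[{"offset": [-0.0017, -0.0025, 0.0], "angular": [0, 0, -1.1], "jaw": 0}, {"offset": [-0.0034, -0.005, 0.0], "angular": [0, 0, -2.3], "jaw": 0}, {"offset": [-0.0052, -0.0075, 0.0], "angular": [0, 0, -3.4], "jaw": 0}, {"offset": [-0.007, -0.0099, 0.0], "angular": [0, 0, -4.6], "jaw": 0}, {"offset": [-0.0088, -0.0122, 0.0], "angular": [0, 0, -5.7], "jaw": 0}]
```

Call:
move_arm(
  motion=[
    {"offset": [0.0, 0.0, -0.003], "angular": [0, 0, 0.0], "jaw": 0},
    {"offset": [-0.005, 0.0, -0.003], "angular": [0, 0, 0.0], "jaw": 0},
    {"offset": [-0.009, 0.0, -0.003], "angular": [0, 0, 0.0], "jaw": 0},
    {"offset": [-0.012, 0.0, -0.003], "angular": [0, 0, 0.0], "jaw": 0},
    {"offset": [-0.015, 0.0, -0.003], "angular": [0, 0, 0.0], "jaw": 0},
  ],
)

```text
time_s: 12.32
eef_pos: [507.2, 31.1, 5.9]
ee_rot: [-0.0, 0.317, 0.949, -0.0]
force: [-0.5, 0.6, -0.7]
grip_width: -0.001
```

Call:
move_arm(
  motion=[
    {"offset": [-0.0015, 0.0, 0.0], "angular": [0, 0, 0.0], "jaw": 0},
    {"offset": [-0.003, 0.0, 0.0], "angular": [0, 0, 0.0], "jaw": 0},
    {"offset": [-0.004, 0.0, 0.0], "angular": [0, 0, 0.0], "jaw": 0},
    {"offset": [-0.0049, -0.0006, 0.0], "angular": [0, 0, -0.3], "jaw": 0},
    {"offset": [-0.0057, -0.0019, 0.0], "angular": [0, 0, -0.8], "jaw": 0},
  ],
)

```text
time_s: 12.95
eef_pos: [510.2, 26.4, 5.9]
ee_rot: [-0.0, 0.31, 0.951, 0.0]
force: [-0.9, 3.0, -0.4]
grip_width: 0.002
```

Call:
move_arm(
  motion=[
    {"offset": [-0.0017, -0.0025, 0.0], "angular": [0, 0, -1.2], "jaw": 0},
    {"offset": [-0.0034, -0.005, 0.0], "angular": [0, 0, -2.3], "jaw": 0},
    {"offset": [-0.0052, -0.0074, 0.0], "angular": [0, 0, -3.5], "jaw": 0},
    {"offset": [-0.007, -0.0098, 0.0], "angular": [0, 0, -4.6], "jaw": 0},
    {"offset": [-0.0088, -0.0122, 0.0], "angular": [0, 0, -5.8], "jaw": 0},
  ],
)

```text
time_s: 13.58
eef_pos: [510.2, 11.1, 5.9]
ee_rot: [-0.0, 0.261, 0.965, -0.0]
force: [-1.3, 1.9, -0.4]
grip_width: 0.001
```

Call:
move_arm(
  motion=[
    {"offset": [-0.0017, -0.0025, 0.0], "angular": [0, 0, -1.1], "jaw": 0},
    {"offset": [-0.0034, -0.005, 0.0], "angular": [0, 0, -2.3], "jaw": 0},
    {"offset": [-0.0052, -0.0075, 0.0], "angular": [0, 0, -3.4], "jaw": 0},
    {"offset": [-0.007, -0.0099, 0.0], "angular": [0, 0, -4.6], "jaw": 0},
    {"offset": [-0.0088, -0.0122, 0.0], "angular": [0, 0, -5.7], "jaw": 0},
  ],
)

```text
time_s: 14.2
eef_pos: [511.8, -4.0, 6.0]
ee_rot: [0.0, 0.213, 0.977, -0.0]
force: [-0.7, 1.0, -0.7]
grip_width: -0.002
```

```bash
cat >> plan.py <<'E'
def look():
    # pellet (orange) centroid at z 28 -> carrier yaw about the peg, from each camera
    for n in("top","side"):
        c=cam(n);h=cv2.cvtColor(c["img"],cv2.COLOR_RGB2HSV)
        u=proj(c,[(600,-30,28)])[0].astype(int)
        m=((h[:,:,0]>4)&(h[:,:,0]<18)&(h[:,:,1]>120)&(h[:,:,2]>90)).astype(np.uint8)
        m[:, :]=m*(np.hypot(*(np.indices(m.shape)[::-1]-u[:,None,None]))<40)
        k,_,s,q=cv2.connectedComponentsWithStats(m)
        if k<2: print(n,"none");continue
        i=1+np.argmax(s[1:,4]);w=ray(c,q[i],28)[:2];d=w-PEG
        print(n,"pellet",w.round(1),"area",s[i,4],"r(72.1)",np.hypot(*d).round(1),"yaw",round(float((np.arctan2(d[1],d[0])-np.arctan2(-52,-50)+np.pi)%(2*np.pi)-np.pi),3))
E
python3 - <<'E'
from plan import *
st();look()
P=lambda p,g=.5:push(p,g,6)
for a in(-.43,-.33,-.23): plan([P(a+.02*i) for i in range(1,6)])
E
```

```text
14.2 [511.83  -3.95   5.97] [-0.67  0.99 -0.66]
top none
side pellet [594.1  -7.2] area 79 r(72.1) 71.5 yaw -0.445
[{"offset": [-0.0017, -0.0026, 0.0], "angular": [0, 0, -1.1], "jaw": 0}, {"offset": [-0.0034, -0.005, 0.0], "angular": [0, 0, -2.3], "jaw": 0}, {"offset": [-0.0052, -0.0075, 0.0], "angular": [0, 0, -3.4], "jaw": 0}, {"offset": [-0.007, -0.0099, 0.0], "angular": [0, 0, -4.6], "jaw": 0}, {"offset": [-0.0089, -0.0123, 0.0], "angular": [0, 0, -5.7], "jaw": 0}]
[{"offset": [-0.0016, -0.0025, 0.0], "angular": [0, 0, -1.2], "jaw": 0}, {"offset": [-0.0033, -0.0049, 0.0], "angular": [0, 0, -2.3], "jaw": 0}, {"offset": [-0.0051, -0.0074, 0.0], "angular": [0, 0, -3.5], "jaw": 0}, {"offset": [-0.0069, -0.0098, 0.0], "angular": [0, 0, -4.6], "jaw": 0}, {"offset": [-0.0088, -0.0122, 0.0], "angular": [0, 0, -5.8], "jaw": 0}]
[{"offset": [-0.0016, -0.0025, 0.0], "angular": [0, 0, -1.1], "jaw": 0}, {"offset": [-0.0034, -0.005, 0.0], "angular": [0, 0, -2.2], "jaw": 0}, {"offset": [-0.0051, -0.0074, 0.0], "angular": [0, 0, -3.4], "jaw": 0}, {"offset": [-0.0069, -0.0098, 0.0], "angular": [0, 0, -4.5], "jaw": 0}, {"offset": [-0.0088, -0.0122, 0.0], "angular": [0, 0, -5.7], "jaw": 0}]
```

Call:
move_arm(
  motion=[
    {"offset": [-0.0017, -0.0026, 0.0], "angular": [0, 0, -1.1], "jaw": 0},
    {"offset": [-0.0034, -0.005, 0.0], "angular": [0, 0, -2.3], "jaw": 0},
    {"offset": [-0.0052, -0.0075, 0.0], "angular": [0, 0, -3.4], "jaw": 0},
    {"offset": [-0.007, -0.0099, 0.0], "angular": [0, 0, -4.6], "jaw": 0},
    {"offset": [-0.0089, -0.0123, 0.0], "angular": [0, 0, -5.7], "jaw": 0},
  ],
)

```text
time_s: 14.92
eef_pos: [514.8, -18.8, 6.0]
ee_rot: [-0.0, 0.164, 0.987, 0.0]
force: [-1.8, 2.6, 1.3]
grip_width: 0.004
```

Call:
move_arm(
  motion=[
    {"offset": [-0.0016, -0.0025, 0.0], "angular": [0, 0, -1.2], "jaw": 0},
    {"offset": [-0.0033, -0.0049, 0.0], "angular": [0, 0, -2.3], "jaw": 0},
    {"offset": [-0.0051, -0.0074, 0.0], "angular": [0, 0, -3.5], "jaw": 0},
    {"offset": [-0.0069, -0.0098, 0.0], "angular": [0, 0, -4.6], "jaw": 0},
    {"offset": [-0.0088, -0.0122, 0.0], "angular": [0, 0, -5.8], "jaw": 0},
  ],
)

```text
time_s: 15.55
eef_pos: [519.2, -33.2, 6.0]
ee_rot: [0.0, 0.114, 0.994, -0.0]
force: [-1.6, 2.9, 1.4]
grip_width: -0.0
```

Call:
move_arm(
  motion=[
    {"offset": [-0.0016, -0.0025, 0.0], "angular": [0, 0, -1.1], "jaw": 0},
    {"offset": [-0.0034, -0.005, 0.0], "angular": [0, 0, -2.2], "jaw": 0},
    {"offset": [-0.0051, -0.0074, 0.0], "angular": [0, 0, -3.4], "jaw": 0},
    {"offset": [-0.0069, -0.0098, 0.0], "angular": [0, 0, -4.5], "jaw": 0},
    {"offset": [-0.0088, -0.0122, 0.0], "angular": [0, 0, -5.7], "jaw": 0},
  ],
)

```text
time_s: 16.18
eef_pos: [525.0, -47.1, 6.0]
ee_rot: [0.0, 0.064, 0.998, -0.0]
force: [-1.2, 2.1, 1.5]
grip_width: -0.0
```

```bash
python3 - <<'E'
from plan import *
st();look()
P=lambda p,g=.5:push(p,g,6)
for a,d in((-.13,.012),(-.07,.01),(-.02,.006)): plan([P(a+d*i) for i in range(1,6)])
E
```

```text
16.18 [525.02 -47.09   6.  ] [-1.16  2.13  1.46]
top pellet [692.  -86.2] area 1 r(72.1) 108.7 yaw 1.055
side pellet [603.3 -25.6] area 78 r(72.1) 72.3 yaw -0.158
[{"offset": [-0.001, -0.0015, 0.0], "angular": [0, 0, -0.7], "jaw": 0}, {"offset": [-0.002, -0.003, 0.0], "angular": [0, 0, -1.4], "jaw": 0}, {"offset": [-0.003, -0.0045, 0.0], "angular": [0, 0, -2.0], "jaw": 0}, {"offset": [-0.0041, -0.006, 0.0], "angular": [0, 0, -2.7], "jaw": 0}, {"offset": [-0.0051, -0.0074, 0.0], "angular": [0, 0, -3.4], "jaw": 0}]
[{"offset": [-0.0009, -0.0013, 0.0], "angular": [0, 0, -0.6], "jaw": 0}, {"offset": [-0.0017, -0.0025, 0.0], "angular": [0, 0, -1.2], "jaw": 0}, {"offset": [-0.0026, -0.0038, 0.0], "angular": [0, 0, -1.7], "jaw": 0}, {"offset": [-0.0034, -0.005, 0.0], "angular": [0, 0, -2.3], "jaw": 0}, {"offset": [-0.0043, -0.0063, 0.0], "angular": [0, 0, -2.9], "jaw": 0}]
[{"offset": [-0.0005, -0.0007, 0.0], "angular": [0, 0, -0.3], "jaw": 0}, {"offset": [-0.001, -0.0015, 0.0], "angular": [0, 0, -0.7], "jaw": 0}, {"offset": [-0.0015, -0.0022, 0.0], "angular": [0, 0, -1.0], "jaw": 0}, {"offset": [-0.002, -0.003, 0.0], "angular": [0, 0, -1.4], "jaw": 0}, {"offset": [-0.0025, -0.0037, 0.0], "angular": [0, 0, -1.7], "jaw": 0}]
```

Call:
move_arm(
  motion=[
    {"offset": [-0.001, -0.0015, 0.0], "angular": [0, 0, -0.7], "jaw": 0},
    {"offset": [-0.002, -0.003, 0.0], "angular": [0, 0, -1.4], "jaw": 0},
    {"offset": [-0.003, -0.0045, 0.0], "angular": [0, 0, -2.0], "jaw": 0},
    {"offset": [-0.0041, -0.006, 0.0], "angular": [0, 0, -2.7], "jaw": 0},
    {"offset": [-0.0051, -0.0074, 0.0], "angular": [0, 0, -3.4], "jaw": 0},
  ],
)

```text
time_s: 16.9
eef_pos: [529.1, -55.0, 6.0]
ee_rot: [0.0, 0.035, 0.999, -0.0]
force: [-0.4, 1.0, 0.9]
grip_width: -0.001
```

Call:
move_arm(
  motion=[
    {"offset": [-0.0009, -0.0013, 0.0], "angular": [0, 0, -0.6], "jaw": 0},
    {"offset": [-0.0017, -0.0025, 0.0], "angular": [0, 0, -1.2], "jaw": 0},
    {"offset": [-0.0026, -0.0038, 0.0], "angular": [0, 0, -1.7], "jaw": 0},
    {"offset": [-0.0034, -0.005, 0.0], "angular": [0, 0, -2.3], "jaw": 0},
    {"offset": [-0.0043, -0.0063, 0.0], "angular": [0, 0, -2.9], "jaw": 0},
  ],
)

```text
time_s: 17.52
eef_pos: [533.0, -61.6, 6.0]
ee_rot: [0.0, 0.009, 1.0, -0.0]
force: [-1.5, 1.1, -0.1]
grip_width: -0.004
```

```bash
python3 - <<'E'
from plan import *
st();look()
E
```

```text
17.52 [532.96 -61.57   6.02] [-1.5   1.15 -0.08]
top none
side pellet [608.7 -32.1] area 79 r(72.1) 72.4 yaw -0.041
```

Call:
move_arm(
  motion=[
    {"offset": [-0.0005, -0.0007, 0.0], "angular": [0, 0, -0.3], "jaw": 0},
    {"offset": [-0.001, -0.0015, 0.0], "angular": [0, 0, -0.7], "jaw": 0},
    {"offset": [-0.0015, -0.0022, 0.0], "angular": [0, 0, -1.0], "jaw": 0},
    {"offset": [-0.002, -0.003, 0.0], "angular": [0, 0, -1.4], "jaw": 0},
    {"offset": [-0.0025, -0.0037, 0.0], "angular": [0, 0, -1.7], "jaw": 0},
  ],
)

```text
time_s: 18.25
eef_pos: [535.3, -65.3, 6.0]
ee_rot: [-0.0, -0.005, 1.0, -0.0]
force: [-2.5, 1.2, 0.5]
grip_width: 0.002
```

```bash
python3 - <<'E'
from plan import *
P=lambda p,g=.5:push(p,g,6)
for i in range(6):
    a=.01+.008*i;plan([P(a+.004),P(a+.008),P(a+.008)])
E
```

```text
[{"offset": [-0.0003, -0.0005, 0.0], "angular": [0, 0, -0.2], "jaw": 0}, {"offset": [-0.0007, -0.001, 0.0], "angular": [0, 0, -0.5], "jaw": 0}, {"offset": [-0.0007, -0.001, 0.0], "angular": [0, 0, -0.5], "jaw": 0}]
[{"offset": [-0.0003, -0.0005, 0.0], "angular": [0, 0, -0.2], "jaw": 0}, {"offset": [-0.0006, -0.001, 0.0], "angular": [0, 0, -0.4], "jaw": 0}, {"offset": [-0.0006, -0.001, 0.0], "angular": [0, 0, -0.4], "jaw": 0}]
[{"offset": [-0.0004, -0.0005, 0.0], "angular": [0, 0, -0.3], "jaw": 0}, {"offset": [-0.0007, -0.001, 0.0], "angular": [0, 0, -0.5], "jaw": 0}, {"offset": [-0.0007, -0.001, 0.0], "angular": [0, 0, -0.5], "jaw": 0}]
[{"offset": [-0.0003, -0.0005, 0.0], "angular": [0, 0, -0.2], "jaw": 0}, {"offset": [-0.0006, -0.001, 0.0], "angular": [0, 0, -0.4], "jaw": 0}, {"offset": [-0.0006, -0.001, 0.0], "angular": [0, 0, -0.4], "jaw": 0}]
[{"offset": [-0.0004, -0.0006, 0.0], "angular": [0, 0, -0.3], "jaw": 0}, {"offset": [-0.0007, -0.0011, 0.0], "angular": [0, 0, -0.5], "jaw": 0}, {"offset": [-0.0007, -0.0011, 0.0], "angular": [0, 0, -0.5], "jaw": 0}]
[{"offset": [-0.0003, -0.0005, 0.0], "angular": [0, 0, -0.2], "jaw": 0}, {"offset": [-0.0007, -0.001, 0.0], "angular": [0, 0, -0.5], "jaw": 0}, {"offset": [-0.0007, -0.001, 0.0], "angular": [0, 0, -0.5], "jaw": 0}]
```

Call:
move_arm(
  motion=[
    {"offset": [-0.0003, -0.0005, 0.0], "angular": [0, 0, -0.2], "jaw": 0},
    {"offset": [-0.0007, -0.001, 0.0], "angular": [0, 0, -0.5], "jaw": 0},
    {"offset": [-0.0007, -0.001, 0.0], "angular": [0, 0, -0.5], "jaw": 0},
  ],
)

```text
time_s: 18.62
eef_pos: [536.0, -66.3, 6.0]
ee_rot: [0.0, -0.009, 1.0, -0.0]
force: [-2.1, 1.1, 0.1]
grip_width: 0.003
```

Call:
move_arm(
  motion=[
    {"offset": [-0.0003, -0.0005, 0.0], "angular": [0, 0, -0.2], "jaw": 0},
    {"offset": [-0.0006, -0.001, 0.0], "angular": [0, 0, -0.4], "jaw": 0},
    {"offset": [-0.0006, -0.001, 0.0], "angular": [0, 0, -0.4], "jaw": 0},
  ],
)

```text
time_s: 19.0
eef_pos: [536.7, -67.3, 6.0]
ee_rot: [0.0, -0.013, 1.0, -0.0]
force: [-1.4, 0.4, -0.6]
grip_width: 0.001
```

Call:
move_arm(
  motion=[
    {"offset": [-0.0004, -0.0005, 0.0], "angular": [0, 0, -0.3], "jaw": 0},
    {"offset": [-0.0007, -0.001, 0.0], "angular": [0, 0, -0.5], "jaw": 0},
    {"offset": [-0.0007, -0.001, 0.0], "angular": [0, 0, -0.5], "jaw": 0},
  ],
)

```text
time_s: 19.38
eef_pos: [537.4, -68.3, 6.0]
ee_rot: [0.0, -0.017, 1.0, -0.0]
force: [-1.9, 0.7, 0.6]
grip_width: 0.001
```

Call:
move_arm(
  motion=[
    {"offset": [-0.0003, -0.0005, 0.0], "angular": [0, 0, -0.2], "jaw": 0},
    {"offset": [-0.0006, -0.001, 0.0], "angular": [0, 0, -0.4], "jaw": 0},
    {"offset": [-0.0006, -0.001, 0.0], "angular": [0, 0, -0.4], "jaw": 0},
  ],
)

```text
time_s: 19.75
eef_pos: [538.1, -69.2, 6.0]
ee_rot: [0.0, -0.021, 1.0, -0.0]
force: [-1.7, 1.4, -0.7]
grip_width: 0.002
```

Call:
move_arm(
  motion=[
    {"offset": [-0.0004, -0.0006, 0.0], "angular": [0, 0, -0.3], "jaw": 0},
    {"offset": [-0.0007, -0.0011, 0.0], "angular": [0, 0, -0.5], "jaw": 0},
    {"offset": [-0.0007, -0.0011, 0.0], "angular": [0, 0, -0.5], "jaw": 0},
  ],
)

```text
time_s: 20.12
eef_pos: [538.4, -70.1, 5.9]
ee_rot: [-0.0, -0.025, 1.0, 0.0]
force: [-3.9, 2.6, 1.2]
grip_width: 0.002
```

```bash
python3 - <<'E'
from plan import *
st();look()
E
```

```text
20.12 [538.41 -70.07   5.87] [-3.95  2.56  1.25]
top pellet [702.5 -86.5] area 1 r(72.1) 112.5 yaw 1.143
side pellet [612.1 -35.2] area 79 r(72.1) 72.2 yaw 0.022
```

The force is rising and the measured position lags the command, so the stop is starting to bear. I'll go on in half steps.

Call:
move_arm(
  motion=[
    {"offset": [-0.0003, -0.0005, 0.0], "angular": [0, 0, -0.2], "jaw": 0},
    {"offset": [-0.0003, -0.0005, 0.0], "angular": [0, 0, -0.2], "jaw": 0},
  ],
)

```text
time_s: 20.48
eef_pos: [538.5, -70.4, 5.8]
ee_rot: [-0.001, -0.027, 1.0, 0.0]
force: [-5.8, 3.4, 2.7]
grip_width: -0.002
```

Call:
move_arm(
  motion=[
    {"offset": [-0.0004, 0.0, 0.0], "angular": [0, 0, 0], "jaw": 0},
    {"offset": [-0.0004, 0.0, 0.0], "angular": [0, 0, 0], "jaw": 0},
  ],
)

```text
time_s: 20.72
eef_pos: [538.5, -70.4, 5.8]
ee_rot: [-0.001, -0.027, 1.0, 0.0]
force: [-7.4, 1.6, 3.9]
grip_width: -0.003
```

Call:
move_arm(
  motion=[
    {"offset": [-0.0005, 0.0, 0.0], "angular": [0, 0, 0], "jaw": 0},
    {"offset": [-0.0005, 0.0, 0.0], "angular": [0, 0, 0], "jaw": 0},
  ],
)

```text
time_s: 20.98
eef_pos: [538.6, -70.4, 5.8]
ee_rot: [-0.002, -0.027, 1.0, 0.0]
force: [-9.9, 1.3, 5.0]
grip_width: 0.003
```

```bash
python3 - <<'E'
from plan import *
st();look();st()
E
```

```text
20.98 [538.58 -70.39   5.78] [-9.9   1.34  5.03]
top pellet [699.  -86.4] area 1 r(72.1) 111.1 yaw 1.115
side pellet [612.3 -35.3] area 78 r(72.1) 72.1 yaw 0.025
21.07 [538.56 -70.41   5.78] [-10.18   1.19   3.39]
```

The stop is found: the push is 10 N, the pose no longer advances, and the carrier's yaw relative to the stage is about +0.12. I'll back off and move behind the jaw tab.

```bash
cat >> plan.py <<'E'
def stg(sx,sy,z):
    c,s=np.cos(-.082),np.sin(-.082);return (606.5+c*sx-s*sy,-29.5+s*sx+c*sy,z,180-4.7)
E
python3 - <<'E'
from plan import *
p=np.array(push(.05,.5,6));t=np.radians(p[3])
p[:2]+=-1.2*np.array([np.cos(t),np.sin(t)])-.5*np.array([np.sin(t),-np.cos(t)]);p[3]+=.2
json.dump(list(p),open("cmd.json","w"));print(p)
c=cmd();fx=np.array([np.cos(t),np.sin(t)])
b=lambda d,z:(*(c[:2]+fx*d),z,c[3])
plan([b(2,6),b(5,6),b(7,8),b(7,35),b(7,75)])
B=stg(-125,-61,75);plan(lin(b(7,75),B,3)+[stg(-125,-61,50),stg(-125,-61,32)])
plan([stg(-125,-61,z) for z in(28,24,24)])
E
```

```text
[539.97987384 -70.65928639   6.         183.06478898]
[{"offset": [0.002, 0.0, 0.0], "angular": [0, 0, 0.0], "jaw": 0}, {"offset": [0.005, 0.0, 0.0], "angular": [0, 0, 0.0], "jaw": 0}, {"offset": [0.007, 0.0, -0.002], "angular": [0, 0, 0.0], "jaw": 0}, {"offset": [0.007, 0.0, -0.029], "angular": [0, 0, 0.0], "jaw": 0}, {"offset": [0.007, 0.0, -0.069], "angular": [0, 0, 0.0], "jaw": 0}]
[{"offset": [0.0188, -0.002, 0.0], "angular": [0, 0, 2.6], "jaw": 0}, {"offset": [0.0376, -0.004, 0.0], "angular": [0, 0, 5.2], "jaw": 0}, {"offset": [0.0565, -0.006, 0.0], "angular": [0, 0, 7.8], "jaw": 0}, {"offset": [0.0565, -0.006, 0.025], "angular": [0, 0, 7.8], "jaw": 0}, {"offset": [0.0565, -0.006, 0.043], "angular": [0, 0, 7.8], "jaw": 0}]
[{"offset": [-0.0, -0.0, 0.004], "angular": [0, 0, -0.0], "jaw": 0}, {"offset": [-0.0, -0.0, 0.008], "angular": [0, 0, -0.0], "jaw": 0}, {"offset": [-0.0, -0.0, 0.008], "angular": [0, 0, -0.0], "jaw": 0}]
```

Call:
move_arm(
  motion=[
    {"offset": [0.002, 0.0, 0.0], "angular": [0, 0, 0.0], "jaw": 0},
    {"offset": [0.005, 0.0, 0.0], "angular": [0, 0, 0.0], "jaw": 0},
    {"offset": [0.007, 0.0, -0.002], "angular": [0, 0, 0.0], "jaw": 0},
    {"offset": [0.007, 0.0, -0.029], "angular": [0, 0, 0.0], "jaw": 0},
    {"offset": [0.007, 0.0, -0.069], "angular": [0, 0, 0.0], "jaw": 0},
  ],
)

```text
time_s: 21.7
eef_pos: [532.6, -71.1, 75.4]
ee_rot: [-0.001, -0.027, 1.0, 0.0]
force: [-0.4, 0.2, 0.5]
grip_width: 0.003
```

Call:
move_arm(
  motion=[
    {"offset": [0.0188, -0.002, 0.0], "angular": [0, 0, 2.6], "jaw": 0},
    {"offset": [0.0376, -0.004, 0.0], "angular": [0, 0, 5.2], "jaw": 0},
    {"offset": [0.0565, -0.006, 0.0], "angular": [0, 0, 7.8], "jaw": 0},
    {"offset": [0.0565, -0.006, 0.025], "angular": [0, 0, 7.8], "jaw": 0},
    {"offset": [0.0565, -0.006, 0.043], "angular": [0, 0, 7.8], "jaw": 0},
  ],
)

```text
time_s: 22.32
eef_pos: [477.0, -80.3, 31.7]
ee_rot: [0.001, 0.041, 0.999, -0.0]
force: [0.3, -0.1, -0.9]
grip_width: 0.003
```

Call:
move_arm(
  motion=[
    {"offset": [0.0, 0.0, 0.004], "angular": [0, 0, 0.0], "jaw": 0},
    {"offset": [0.0, 0.0, 0.008], "angular": [0, 0, 0.0], "jaw": 0},
    {"offset": [0.0, 0.0, 0.008], "angular": [0, 0, 0.0], "jaw": 0},
  ],
)

```text
time_s: 22.7
eef_pos: [477.1, -80.2, 24.4]
ee_rot: [0.0, 0.041, 0.999, -0.0]
force: [0.4, 0.3, 1.1]
grip_width: -0.003
```

```bash
python3 - <<'E'
from plan import *
st();look();b=cam("side");save(b,"s6.png",(180,130,300,220),6.5)
for n,P in dict(tip=(*ctrl.sense()["eef_pos"][:2],38),).items(): print(n,((proj(b,P)-[180,130])*6.5).round())
plan([stg(-125+d,-61,24) for d in(3,6,8,10,12)])
E
```

```text
22.7 [477.15 -80.18  24.35] [0.39 0.27 1.15]
top pellet [613.7 -33.9] area 91 r(72.1) 70.2 yaw 0.026
side pellet [612.3 -35.3] area 80 r(72.1) 72.1 yaw 0.025
tip [[609. 317.]]
[{"offset": [-0.003, -0.0, 0.0], "angular": [0, 0, -0.0], "jaw": 0}, {"offset": [-0.006, -0.0, 0.0], "angular": [0, 0, -0.0], "jaw": 0}, {"offset": [-0.008, -0.0, 0.0], "angular": [0, 0, -0.0], "jaw": 0}, {"offset": [-0.01, -0.0, 0.0], "angular": [0, 0, -0.0], "jaw": 0}, {"offset": [-0.012, -0.0, 0.0], "angular": [0, 0, -0.0], "jaw": 0}]
```

View pics/s6.png

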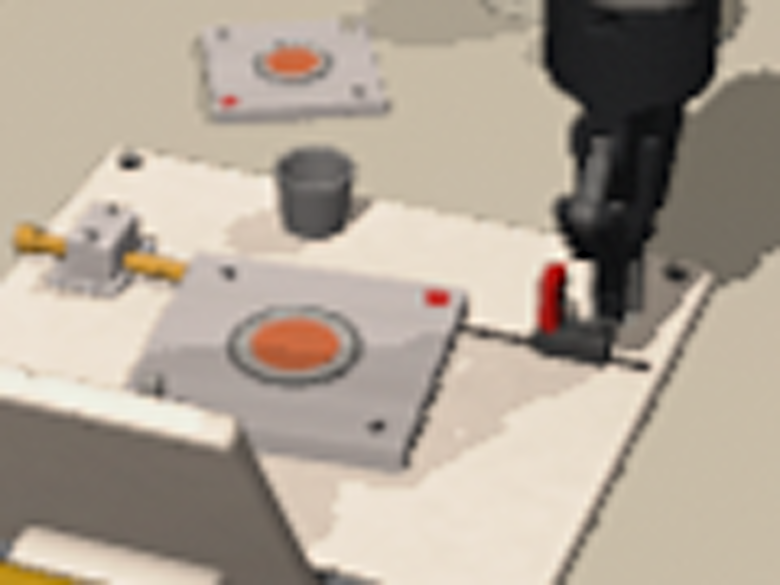

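The far edge meets the brass tip at (185,272) and the notch is on the peg at (160,385). The finger stands behind the red tab at (552,295), with its tip at (612,318) just above the jaw's body. Now to push the jaw.

Call:
move_arm(
  motion=[
    {"offset": [-0.003, 0.0, 0.0], "angular": [0, 0, 0.0], "jaw": 0},
    {"offset": [-0.006, 0.0, 0.0], "angular": [0, 0, 0.0], "jaw": 0},
    {"offset": [-0.008, 0.0, 0.0], "angular": [0, 0, 0.0], "jaw": 0},
    {"offset": [-0.01, 0.0, 0.0], "angular": [0, 0, 0.0], "jaw": 0},
    {"offset": [-0.012, 0.0, 0.0], "angular": [0, 0, 0.0], "jaw": 0},
  ],
)

```text
time_s: 23.48
eef_pos: [488.9, -81.1, 24.0]
ee_rot: [-0.0, 0.041, 0.999, 0.0]
force: [-0.5, -1.1, 0.1]
grip_width: 0.002
```

Call:
move_arm(
  motion=[
    {"offset": [-0.001, 0.0, 0.0], "angular": [0, 0, 0], "jaw": 0},
    {"offset": [-0.002, 0.0, 0.0], "angular": [0, 0, 0], "jaw": 0},
    {"offset": [-0.003, 0.0, 0.0], "angular": [0, 0, 0], "jaw": 0},
    {"offset": [-0.004, 0.0, 0.0], "angular": [0, 0, 0], "jaw": 0},
    {"offset": [-0.005, 0.0, 0.0], "angular": [0, 0, 0], "jaw": 0},
  ],
)

```text
time_s: 24.1
eef_pos: [492.5, -81.3, 23.9]
ee_rot: [-0.002, 0.041, 0.999, 0.0]
force: [-8.4, -0.7, 6.1]
grip_width: 0.002
```

Call:
move_arm(
  motion=[
    {"offset": [-0.001, 0.0, 0.0], "angular": [0, 0, 0], "jaw": 0},
    {"offset": [-0.002, 0.0, 0.0], "angular": [0, 0, 0], "jaw": 0},
    {"offset": [-0.003, 0.0, 0.0], "angular": [0, 0, 0], "jaw": 0},
    {"offset": [-0.004, 0.0, 0.0], "angular": [0, 0, 0], "jaw": 0},
    {"offset": [-0.005, 0.0, 0.0], "angular": [0, 0, 0], "jaw": 0},
  ],
)

```text
time_s: 24.72
eef_pos: [497.5, -81.6, 23.9]
ee_rot: [-0.002, 0.041, 0.999, 0.0]
force: [-8.0, -0.3, 5.3]
grip_width: 0.0
```

The jaw is sliding at 8 N.

Call:
move_arm(
  motion=[
    {"offset": [-0.002, 0.0, 0.0], "angular": [0, 0, 0], "jaw": 0},
    {"offset": [-0.004, 0.0, 0.0], "angular": [0, 0, 0], "jaw": 0},
    {"offset": [-0.006, 0.0, 0.0], "angular": [0, 0, 0], "jaw": 0},
    {"offset": [-0.008, 0.0, 0.0], "angular": [0, 0, 0], "jaw": 0},
    {"offset": [-0.01, 0.0, 0.0], "angular": [0, 0, 0], "jaw": 0},
  ],
)

```text
time_s: 25.35
eef_pos: [507.4, -82.4, 23.9]
ee_rot: [-0.002, 0.041, 0.999, 0.0]
force: [-8.6, 0.6, 5.9]
grip_width: 0.002
```

Call:
move_arm(
  motion=[
    {"offset": [-0.002, 0.0, 0.0], "angular": [0, 0, 0], "jaw": 0},
    {"offset": [-0.004, 0.0, 0.0], "angular": [0, 0, 0], "jaw": 0},
    {"offset": [-0.006, 0.0, 0.0], "angular": [0, 0, 0], "jaw": 0},
    {"offset": [-0.007, 0.0, 0.0], "angular": [0, 0, 0], "jaw": 0},
    {"offset": [-0.008, 0.0, 0.0], "angular": [0, 0, 0], "jaw": 0},
  ],
)

```text
time_s: 25.98
eef_pos: [515.4, -83.0, 23.9]
ee_rot: [-0.002, 0.041, 0.999, 0.0]
force: [-8.2, 1.5, 5.9]
grip_width: 0.0
```

```bash
python3 - <<'E'
from plan import *
st();look();b=cam("side");save(b,"s7.png",(180,130,300,220),6.5)
E
```

```text
25.98 [515.37 -83.    23.88] [-8.24  1.49  5.89]
top pellet [616.1 -27.4] area 50 r(72.1) 63.9 yaw -0.013
side pellet [612.1 -35. ] area 78 r(72.1) 72.1 yaw 0.02
```

View pics/s7.png

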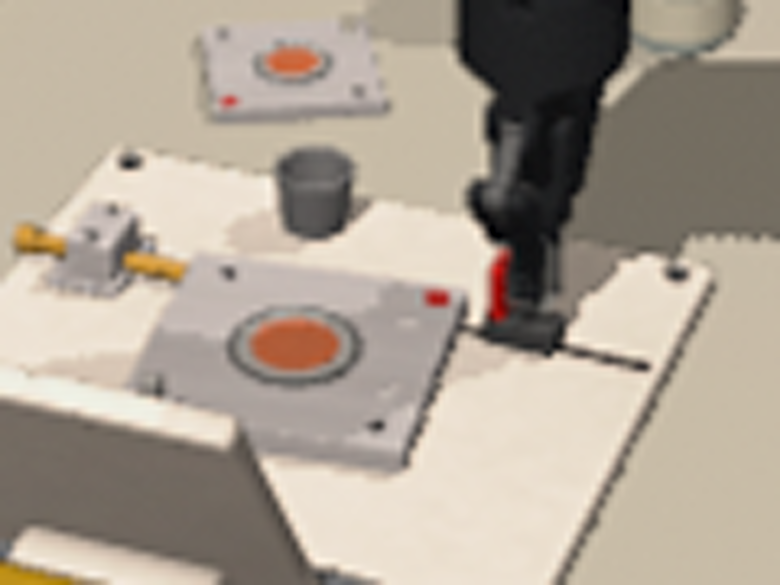

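The jaw's front is at (485,330), about 9 mm short of the carrier's near edge at (462,325). The linkage is clear of everything. I'll take smaller steps now.

Call:
move_arm(
  motion=[
    {"offset": [-0.001, 0.0, 0.0], "angular": [0, 0, 0], "jaw": 0},
    {"offset": [-0.002, 0.0, 0.0], "angular": [0, 0, 0], "jaw": 0},
    {"offset": [-0.003, 0.0, 0.0], "angular": [0, 0, 0], "jaw": 0},
    {"offset": [-0.004, 0.0, 0.0], "angular": [0, 0, 0], "jaw": 0},
    {"offset": [-0.005, 0.0, 0.0], "angular": [0, 0, 0], "jaw": 0},
  ],
)

```text
time_s: 26.75
eef_pos: [520.4, -83.4, 23.9]
ee_rot: [-0.002, 0.041, 0.999, 0.0]
force: [-9.1, 1.2, 5.3]
grip_width: -0.002
```

Call:
move_arm(
  motion=[
    {"offset": [-0.0005, 0.0, 0.0], "angular": [0, 0, 0], "jaw": 0},
    {"offset": [-0.001, 0.0, 0.0], "angular": [0, 0, 0], "jaw": 0},
    {"offset": [-0.0015, 0.0, 0.0], "angular": [0, 0, 0], "jaw": 0},
  ],
)

```text
time_s: 27.12
eef_pos: [521.9, -83.5, 23.9]
ee_rot: [-0.002, 0.041, 0.999, 0.0]
force: [-7.3, 1.0, 5.5]
grip_width: -0.001
```

Call:
move_arm(
  motion=[
    {"offset": [-0.0005, 0.0, 0.0], "angular": [0, 0, 0], "jaw": 0},
    {"offset": [-0.001, 0.0, 0.0], "angular": [0, 0, 0], "jaw": 0},
  ],
)

```text
time_s: 27.38
eef_pos: [522.8, -83.5, 23.9]
ee_rot: [-0.002, 0.041, 0.999, 0.0]
force: [-8.0, 1.8, 5.8]
grip_width: -0.002
```

Call:
move_arm(
  motion=[
    {"offset": [-0.0005, 0.0, 0.0], "angular": [0, 0, 0], "jaw": 0},
    {"offset": [-0.0005, 0.0, 0.0], "angular": [0, 0, 0], "jaw": 0},
  ],
)

```text
time_s: 27.62
eef_pos: [523.4, -83.6, 23.9]
ee_rot: [-0.002, 0.041, 0.999, 0.0]
force: [-7.9, 0.6, 5.7]
grip_width: -0.002
```

Call:
move_arm(
  motion=[
    {"offset": [-0.0004, 0.0, 0.0], "angular": [0, 0, 0], "jaw": 0},
    {"offset": [-0.0008, 0.0, 0.0], "angular": [0, 0, 0], "jaw": 0},
  ],
)

```text
time_s: 27.88
eef_pos: [524.1, -83.6, 23.9]
ee_rot: [-0.002, 0.041, 0.999, 0.0]
force: [-8.2, 2.0, 6.1]
grip_width: 0.004
```

Call:
move_arm(
  motion=[
    {"offset": [-0.0004, 0.0, 0.0], "angular": [0, 0, 0], "jaw": 0},
    {"offset": [-0.0008, 0.0, 0.0], "angular": [0, 0, 0], "jaw": 0},
  ],
)

```text
time_s: 28.12
eef_pos: [524.9, -83.7, 23.9]
ee_rot: [-0.002, 0.041, 0.999, 0.0]
force: [-8.1, 1.0, 5.9]
grip_width: -0.001
```

Call:
move_arm(
  motion=[
    {"offset": [-0.0004, 0.0, 0.0], "angular": [0, 0, 0], "jaw": 0},
    {"offset": [-0.0008, 0.0, 0.0], "angular": [0, 0, 0], "jaw": 0},
  ],
)

```text
time_s: 28.38
eef_pos: [525.8, -83.8, 23.9]
ee_rot: [-0.002, 0.041, 0.999, 0.0]
force: [-7.7, 1.5, 5.7]
grip_width: 0.003
```

Call:
move_arm(
  motion=[
    {"offset": [-0.0004, 0.0, 0.0], "angular": [0, 0, 0], "jaw": 0},
    {"offset": [-0.0008, 0.0, 0.0], "angular": [0, 0, 0], "jaw": 0},
  ],
)

```text
time_s: 28.62
eef_pos: [526.6, -83.8, 23.9]
ee_rot: [-0.002, 0.041, 0.999, 0.0]
force: [-8.7, 1.3, 5.8]
grip_width: 0.004
```

Call:
move_arm(
  motion=[
    {"offset": [-0.0004, 0.0, 0.0], "angular": [0, 0, 0], "jaw": 0},
    {"offset": [-0.0008, 0.0, 0.0], "angular": [0, 0, 0], "jaw": 0},
  ],
)

```text
time_s: 28.88
eef_pos: [527.3, -83.9, 23.9]
ee_rot: [-0.002, 0.041, 0.999, 0.0]
force: [-8.4, 1.2, 5.6]
grip_width: 0.001
```

Call:
move_arm(
  motion=[
    {"offset": [-0.0004, 0.0, 0.0], "angular": [0, 0, 0], "jaw": 0},
    {"offset": [-0.0008, 0.0, 0.0], "angular": [0, 0, 0], "jaw": 0},
  ],
)

```text
time_s: 29.12
eef_pos: [528.1, -83.9, 23.9]
ee_rot: [-0.002, 0.041, 0.999, 0.0]
force: [-8.6, 0.9, 6.1]
grip_width: -0.002
```

Call:
move_arm(
  motion=[
    {"offset": [-0.0004, 0.0, 0.0], "angular": [0, 0, 0], "jaw": 0},
    {"offset": [-0.0008, 0.0, 0.0], "angular": [0, 0, 0], "jaw": 0},
  ],
)

```text
time_s: 29.38
eef_pos: [528.3, -83.9, 23.9]
ee_rot: [-0.003, 0.041, 0.999, 0.001]
force: [-12.3, 1.3, 10.5]
grip_width: -0.003
```

```bash
python3 - <<'E'
from plan import *
st();look()
E
```

```text
29.38 [528.29 -83.92  23.87] [-12.29   1.31  10.51]
top pellet [615.2 -25.7] area 41 r(72.1) 63.3 yaw -0.043
side pellet [612.2 -35.1] area 79 r(72.1) 72.1 yaw 0.023
```

The jaw is on the carrier: the push has risen to 12.3 N. One small step more.

Call:
move_arm(
  motion=[
    {"offset": [-0.0003, 0.0, 0.0], "angular": [0, 0, 0], "jaw": 0},
    {"offset": [-0.0003, 0.0, 0.0], "angular": [0, 0, 0], "jaw": 0},
  ],
)

```text
time_s: 29.72
eef_pos: [528.3, -83.9, 23.9]
ee_rot: [-0.003, 0.041, 0.999, 0.001]
force: [-13.8, 1.2, 11.1]
grip_width: 0.001
```

Call:
move_arm(
  motion=[
    {"offset": [0.001, 0.0, 0.0], "angular": [0, 0, 0], "jaw": 0},
    {"offset": [0.004, 0.0, 0.0], "angular": [0, 0, 0], "jaw": 0},
    {"offset": [0.012, 0.0, 0.0], "angular": [0, 0, 0], "jaw": 0},
    {"offset": [0.025, 0.0, -0.02], "angular": [0, 0, 0], "jaw": 0},
    {"offset": [0.05, 0.0, -0.06], "angular": [0, 0, 0], "jaw": 0},
  ],
)

```text
time_s: 30.35
eef_pos: [479.6, -80.2, 83.7]
ee_rot: [-0.001, 0.041, 0.999, 0.0]
force: [1.8, 0.5, 1.6]
grip_width: 0.003
```

Call:
move_arm(
  motion=[
    {"offset": [0.04, 0.0, -0.04], "angular": [0, 0, 0], "jaw": 0},
    {"offset": [0.09, 0.0, -0.08], "angular": [0, 0, 0], "jaw": 0},
    {"offset": [0.12, 0.0, -0.1], "angular": [0, 0, 0], "jaw": 0},
    {"offset": [0.12, 0.0, -0.1], "angular": [0, 0, 0], "jaw": 0},
  ],
)

```text
time_s: 30.85
eef_pos: [360.5, -70.6, 185.3]
ee_rot: [0.002, 0.042, 0.999, -0.001]
force: [-0.1, 0.8, -0.4]
grip_width: -0.002
```

```bash
python3 - <<'E'
from plan import *
st();look();b=cam("side");a=cam("top")
A=cv2.resize(b["img"][130:225,160:300,::-1],None,fx=4,fy=4,interpolation=cv2.INTER_CUBIC)
B=cv2.resize(a["img"][110:215,225:325,::-1],(362,380),interpolation=cv2.INTER_CUBIC)
im=np.hstack([A,B]);im=cv2.resize(im,(800,int(im.shape[0]*800/im.shape[1])));cv2.imwrite("pics/f.png",im)
E
```

```text
30.85 [360.5  -70.61 185.29] [-0.07  0.82 -0.44]
top pellet [613.6 -33.3] area 88 r(72.1) 69.8 yaw 0.02
side pellet [612.3 -35.3] area 80 r(72.1) 72.1 yaw 0.025
```

View pics/f.png

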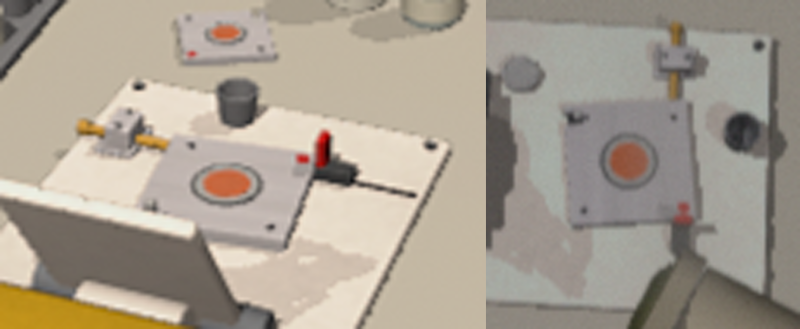

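The picture shows the carrier flat. Its notch is on the peg (top view (575,117)), its far edge is on the brass tip ((675,98)), and the jaw bears on its near edge ((682,222)). The cup and puck are in place and the robot is clear, so I'll hand in.

```bash
python3 -c "
from rig import ctrl
print(ctrl.finish_job())"
```

```text
the job is handed in; nothing more can be done
None
```

The job is handed in: the carrier is clamped between the jaw and the stop screw, with its notch on the peg. The run took about 31 s of the 72 s allowed.

- **Stop:** I swung the carrier along the arc about the peg with 1–3 N. The screw was felt when the pose stopped advancing and the push climbed to about 10 N. The carrier was then turned about +0.1 rad from the stage.
- **Jaw:** I slid it up by its tab at a steady 8 N. It met the carrier at 12.3 N and I left it at 13.8 N in all, then withdrew with the robot clear of everything.
- **Last checks:** The carrier lies flat, its far edge is on the brass tip and its near edge is against the jaw. The side camera put the pellet 72.1 mm from the peg, as it should be with the notch seated, and its yaw did not change during clamping. The cup and puck look unmoved.

**What disagreed:**
- **Tip height:** The shut fingertips stood about 14 mm above the reported TCP, not 11 mm ahead of it as stated. The first sweep therefore passed over the plate with no force and moved nothing. I corrected the height from the pictures and a slow descent, which ended just above the deck without touching it.
- **Top camera:** It put the pellet about 2 mm nearer the peg than the side camera did, roughly the stated calibration accuracy.

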